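# Ease the binding pivot of a drill-grinding jig

## Robot

A 6-joint arm with a two-finger parallel gripper is mounted at the origin on the work surface. World frame = base frame: x ahead of the robot, y to its left, z up, the work surface at z = 0. Lengths are in m, angles in rad, forces in N, time in s.
With the tool pointing down it reaches from about 0.25 to 0.725 m from the base axis. Payload 4 kg.
Tool frame: the origin (TCP) lies on the centre line of the jaws, within the pads' length; the fingertips stand tip_reach ahead of it and the grasp point (between the pads) lies 5 mm behind it (tip_reach is the distance from the TCP to the fingertips, in m); z points along the fingers, y is the direction in which the jaws open and shut (so a half turn about z gives the same grasp; the last joint's range is limited). The gripper opens to 85 mm and grips with 20 to 120 N. Pads are 22 mm wide; open, the fingers measure 114 mm over their backs; the gripper's body (76 mm by 85 mm) begins 54 mm behind the grasp point. The pads swing forward as they close: fully open they stand 13 mm farther back than shut.
Start: joints at [-1.267, 0.241, 0.005, 1.335, 0, 1.571], TCP at [0.15, -0.477, 0.245] pointing down, gripper open.
Joint ranges: [-2.72, 2.72], [-1.05, 1.87], [-1.09, 1.28], [-1.99, 2.15], [-1.42, 1.44], [-3.14, 3.14]. Speed limits (rad/s): [2.79, 2.79, 3.14, 3.14, 3.14, 3.14].

## Interface

Orientations are given as a unit quaternion [x, y, z, w].
In Python, from workcell import * gives the robot as it stands.
- The arm moves only by the tool arm_command, never from a script. Its arguments are lists of equal length, an entry for each row: "translation": the shift along the tool's x, y, z in cm, a list of three; "turn": the turn about the tool's z in rad; "hand": the closure, from 0 (fully open) to 1 (shut). In form: {"translation": [[x, y, z], ...], "turn": [turn, ...], "hand": [hand, ...]}. A call has 1 to 5 rows; each row is the pose to reach, as a shift and turn from the pose commanded when the call began, along the tool's axes at that moment; what a row does not reach only later rows make up. A row lasts 1/12 s, in which the tool goes at most 41.7 mm and 7.16 degrees, less where a joint would pass 70% of its speed; a pose out of reach is approached as far as the arm can. A call with a gripper value outside its range is refused whole. The fingers move at their own pace and stop on an object; the grip force is fixed at half the most. Time passes only in rows, so rows that repeat a pose let the fingers close. It gives the time, the measured TCP pose, the force and the opening at its end, in the units of the state.
- get_obs(): the state, without advancing time (a new reading comes with each control period).
- camera(name): name is "scene" or "top" or "wrist"; returns (picture, depth): 420x560x3 uint8, red, green, blue; 420x560 float32, m along the optical axis (not along the pixel's ray), 0 where there is no reading.
- camera_info(name): a dict with "mtx" (3x3 intrinsics, pixels), "world_to_cam" (4x4, takes a point from world to camera coordinates). Camera axes: x right, y down, z forward; pixel columns grow to the right and rows downward; lengths in m; the calibration is good to about 2 mm. A picture is of the moment at which its call begins: read the wrist's pose just before it. camera_info takes no time and is no camera call; for the wrist camera it gives the pose at the moment of the call.
- job_done(): hands the job in, once; it reports no verdict.
Trained networks look in the newest picture that a camera, given by its name, has taken for a name from the list of things; names that differ only in an ending like _2 or _b are one class to them, and where a whole thing is asked for, a point or a joint stands for the part that bears it (a point fixed in the world has none). Each returns a list of dicts, best first, with "conf" (0 to 1); they miss things now and then, are a little off and sometimes report something else, mostly with a low value. They report only what shows in the picture. A call takes as long as a camera call.
- search_frame(camera, name): "location" ([row, column] in pixels, amid what is visible of it).
- spot_point(camera, name): "location" ([row, column] in pixels: a listed point, or the origin of a listed thing).
The state is a dict: "clock": time; "joint_pos": joint angles; "joint_vel": joint speeds; "tau": joint torques, N m; "eef_pos": TCP position; "tool_rot": TCP orientation; "ft_force": force on the tool from outside, world axes, zero at the start; "ft_torque": the same for the moment, N m; "grip_width": finger opening in m.
Only numpy, scipy, OpenCV 4.12 (cv2) and the standard library are available. Lean on these libraries where they do the work, as an engineer would, in place of code of your own. Each camera call takes 0.05 s, during which the arm holds its last target. There are 200 camera calls.

## Task

The swing holder of the drill-grinding jig in front of the bench grinder is clamped too hard at its pivot and binds. Feel it by gently pushing the side of its black handle (do not grip it, and never force it), and ease the round pivot knob anticlockwise a little at a time until the holder swings up to its upper stop under such a push, yet is not so slack that it sinks by its own weight. Then push it back to the middle of its arc, so that the drill points square at the wheel, and let go: it must stay there by itself, with the other things on the bench left where they are.

Things in the scene. Friction and masses are not known exactly. Their poses are not given: they have to be found in the camera images.
- holder (a joint): Swing angle of the holder about the inclined pivot, rad: 0 = lower stop (handle low, swung to the robot's left), 1.30 = upper stop, 0.65 = middle, drill square to the wheel; grows anticlockwise seen from above. Starts at the lower stop. Only pivot friction holds it: with a slack pivot its weight (0.1 to 0.26 N m) sinks it to the lower stop.
- handle (a point): Centre of the black round handle on the holder's tail, parallel to the pivot: 20 mm diameter, 18 mm up and down from here; 145 mm from the pivot axis. The arm's top is 28 mm below; 30 mm free on either side along the swing. Push it sideways to swing the holder. Axes turn with the holder: x outwards from the pivot, y along the swing (joint growing), z up along the pivot.
- pivot_knob (a point): Centre of the black round knurled clamp knob on the pivot: 32 mm diameter, 14 mm up and down from here along the pivot. Grip it across, tool along the pivot. Anticlockwise from above loosens. Turns stiffly (0.3 N m), stays as left, does not rise. A 22 mm nut lies under it; nothing within 60 mm beside it at its height. Axes as point pivot (it does not turn with the knob).
- pivot (a point): Fixed point on the pivot axis under the holder, 105 mm above the bench. The knob is 74 mm, the handle's centre 42 mm, the arm's top 14 mm and the drill's clamp at most 47 mm above it along the pivot. The pivot leans 30 degrees from vertical, top to the robot's left. z: up along the pivot; x: uphill in the plane of swing; y: level, towards the wheel.
- jig: Foot of the drill-grinding jig, a 130 x 100 mm grey casting bolted to the bench. Its clamp starts 2.2 to 3.9 rad of knob turn tighter than slack, differently each time. The push needed at the handle grows by about 16 N per rad of tightening, and is alike all along the arc: 29 N or more at the start (over 25 N is forcing). Nearer than about 0.3 rad to slack the holder sinks.
- drill_tip (a point): Tip of the drill in the holder, seen only. At the middle of the arc it points straight at the grey wheel.
- wheel_front (a point): Point of the grey grinding wheel nearest the jig, on the face the drill points at, 125 mm above the bench. The wheel (150 mm diameter) belongs to a dark double-ended bench grinder, 300 mm long and 225 mm high, fixed, switched off, that stands beyond the jig and to its right. Nothing to do with it.
- wrench_grip (a point): Handle of a steel wrench, 170 mm long, lying on the bench. Leave it alone.
- dressing_stick_mid (a point): Centre of a green-grey abrasive dressing stick, 150 x 25 x 25 mm, lying on the bench. Leave it alone.
- quench_pot_mid (a point): Centre of an empty steel quench pot, 84 mm diameter, 90 mm high, standing on the bench. Leave it alone.

How it is judged:
On the way:
1. the holder has swung up to its upper stop (joint above 1.22 rad) (value of joint holder above 1.22 rad), for 0.05 s.
At the end, for the whole second after the job is handed in: The holder stands by itself within 0.15 rad of the middle of its arc (joint between 0.50 and 0.80 rad) and does not move (below 0.05 rad/s) (value of joint holder between 0.5 and 0.8 rad and velocity of joint holder between -0.05 and 0.05 rad/s); the robot touches nothing.
It fails at once if the holder is forced or gripped (more than 25 N between the gripper or arm and the holder) (contact force between any of the fingers, the arm and holder above 25 N).
It fails at once if a bystander is moved by more than 25 mm (distance of any of wrench_grip, dressing_stick_mid, quench_pot_mid from where it was at the start of the episode above 0.025 m).
It also fails if it takes over 72 s, if anything falls off the work surface, if the arm or the gripper's body presses on something with over 40 N, if the wrist force passes 120 N, or if a joint passes its speed limit or range.

## Working session

There is one attempt and no reset: what is moved stays moved. The work goes in short steps, Python scripts to look and compute and a tool call to move; the robot and the scene stay as the last step left them, time stands still between calls to the robot, and variables do not carry over. Pictures are saved under pics/ and viewed, about 8 in all and at most 12, crops included, and the job is handed in when it is done.

Besides the shell and the picture viewer there is one more tool, called after ">>>" as name(argument=value, ...), one argument or row to a line, values as JSON. arm_command: Moves the arm, as the interface text tells. Its arguments: {"type":"object","properties":{"translation":{"type":"array","items":{"type":"array","items":{"type":"number"}}},"turn":{"type":"array","items":{"type":"number"}},"hand":{"type":"array","items":{"type":"number"}}},"required":["translation","turn","hand"]}

```bash
ls; mkdir -p pics; python3 - <<'E'
from workcell import *
import cv2,numpy as np
o=get_obs(); print({k:np.round(v,3) for k,v in o.items()})
for c in ["scene","top"]:
    p,d=camera(c); cv2.imwrite(f"pics/{c}0.png",p[:,:,::-1])
    i=camera_info(c);K=np.array(i["mtx"]);T=np.linalg.inv(i["world_to_cam"])
    print(c,np.round(T[:3,3],3))
    for n in ["handle","pivot_knob","pivot","drill_tip","wheel_front","jig","quench_pot_mid","wrench_grip","dressing_stick_mid"]:
        for r in spot_point(c,n)[:1]:
            v,u=r["location"];vi,ui=int(round(v)),int(round(u))
            z=np.median(d[max(0,vi-1):vi+2,max(0,ui-1):ui+2])
            w=T@np.r_[np.linalg.inv(K)@[u,v,1]*z,1]
            print(n,round(r["conf"],2),np.round([v,u]),np.round(w[:3],3))
E
```

```text
pics
{'clock': np.float64(0.0), 'joint_pos': array([-1.267,  0.241,  0.004,  1.335, -0.   ,  1.571]), 'joint_vel': array([ 0.   , -0.002, -0.001,  0.   , -0.002,  0.   ]), 'tau': array([-1.0000e-03, -3.7232e+01,  2.5241e+01,  1.7000e-02,  0.0000e+00,
       -0.0000e+00]), 'eef_pos': array([ 0.149, -0.477,  0.244]), 'tool_rot': array([ 0.988,  0.151, -0.   , -0.001]), 'ft_force': array([ 0.055, -0.027, -0.364]), 'ft_torque': array([-0.017,  0.061, -0.03 ]), 'grip_width': np.float64(0.086)}
scene [ 1.355 -0.135  1.071]
handle 0.97 [205. 338.] [0.523 0.145 0.1  ]
pivot_knob 0.62 [222. 319.] [0.633 0.066 0.177]
pivot 0.79 [235. 305.] [0.627 0.035 0.129]
drill_tip 0.65 [230. 291.] [ 0.627 -0.     0.158]
wheel_front 0.24 [236. 307.] [0.631 0.04  0.126]
jig 0.78 [264. 306.] [0.77  0.006 0.213]
quench_pot_mid 0.85 [218. 178.] [ 0.415 -0.281  0.026]
wrench_grip 0.7 [238. 402.] [0.597 0.313 0.005]
dressing_stick_mid 0.58 [186. 375.] [0.41  0.293 0.023]
top [0.388 0.013 1.068]
handle 0.67 [224. 212.] [0.517 0.153 0.113]
pivot_knob 0.9 [180. 246.] [0.614 0.069 0.187]
pivot 0.69 [189. 262.] [0.604 0.032 0.143]
drill_tip 0.75 [178. 280.] [ 0.671 -0.016 -0.001]
wheel_front 0.98 [161. 275.] [ 0.721 -0.    -0.   ]
jig 0.96 [197. 263.] [0.582 0.028 0.147]
quench_pot_mid 0.78 [258. 378.] [ 0.451 -0.292  0.004]
wrench_grip 0.75 [200. 160.] [0.594 0.316 0.007]
dressing_stick_mid 0.63 [273. 160.] [0.394 0.298 0.024]
```

```bash
python3 - <<'E'
import cv2,numpy as np
a=cv2.imread("pics/scene0.png")[130:330,180:460];b=cv2.imread("pics/top0.png")[80:320,120:420]
a=cv2.resize(a,(800,571),interpolation=cv2.INTER_CUBIC);b=cv2.resize(b,(750,600),interpolation=cv2.INTER_CUBIC)
cv2.imwrite("pics/s1.png",a);cv2.imwrite("pics/t1.png",b)
E
```

```text
(no output)
```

View pics/s1.png

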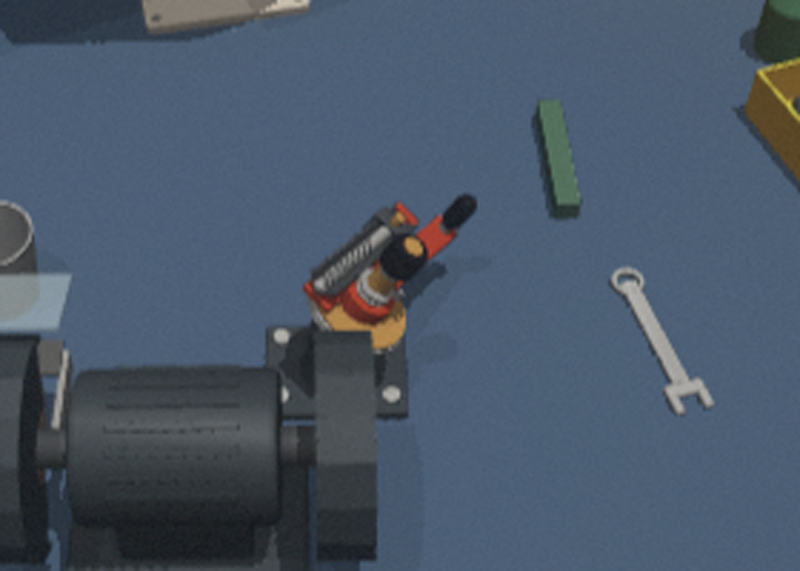

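View pics/t1.png

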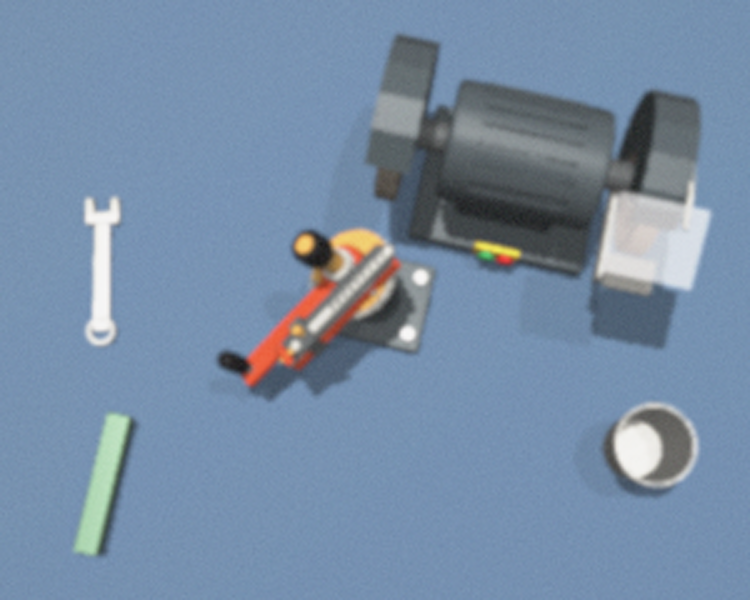

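```bash
cat > h.py <<'E'
from workcell import *
import numpy as np
from scipy.optimize import least_squares
from scipy.spatial.transform import Rotation as R
def frame(px,py,psi):
    Rz=R.from_euler('z',psi).as_matrix()
    B=np.array([[0,1,0],[-.866,0,.5],[.5,0,.866]])  # cols below
    B=np.column_stack([[0,-.866,.5],[1,0,0],[0,.5,.866]])
    return np.array([px,py,.105]),Rz@B
def handle(fr,q,r=.145,h=.042):
    a=-np.pi/2+q-.65
    return fr[0]+fr[1]@[r*np.cos(a),r*np.sin(a),h]
def swing(fr,q):
    a=-np.pi/2+q-.65
    return fr[1]@[-np.sin(a),np.cos(a),0]
def knob(fr): return fr[0]+fr[1]@[0,0,.074]
def proj(c,w):
    i=camera_info(c);p=(np.array(i["world_to_cam"])@np.r_[w,1])[:3];p=np.array(i["mtx"])@p
    return p[:2]/p[2]
def totool(v,o=None):
    o=o or get_obs(); return R.from_quat(o["tool_rot"]).inv().apply(v)
E
python3 - <<'E'
from h import *
import workcell; print([n for n in dir(workcell) if n[0]!='_'], globals().get('tip_reach'))
obs=[]
for k in range(3):
  for c in ["scene","top"]:
    camera(c)
    for n in ["handle","pivot_knob","pivot","wheel_front"]:
        for r in spot_point(c,n)[:1]:
            if n!="wheel_front" and r["conf"]>.4: obs.append((c,n,np.array(r["location"])[::-1]))
            if k==0 or n=="wheel_front": print(c,n,r)
def f(p):
    fr=frame(*p[:3]); m={"handle":handle(fr,0),"pivot_knob":knob(fr),"pivot":fr[0]}
    return np.concatenate([proj(c,m[n])-l for c,n,l in obs])
s=least_squares(f,[.617,.031,-.2],loss='soft_l1'); print(s.x)
for (c,n,l),e in zip(obs,f(s.x).reshape(-1,2)): print(c,n,np.round(l),np.round(e,1))
fr=frame(*s.x);print(knob(fr),[handle(fr,q).round(3) for q in (0,.65,1.3)])
o=get_obs();print(R.from_quat(o["tool_rot"]).as_matrix().round(3),o["clock"])
E
```

```text
['Unreachable', 'camera', 'camera_info', 'get_obs', 'job_done', 'search_frame', 'spot_point', 'tip_reach'] 0.014
scene handle {'location': [203.6, 340.7], 'conf': 0.75}
scene pivot_knob {'location': [220.6, 322.3], 'conf': 0.82}
scene pivot {'location': [235.4, 300.9], 'conf': 0.75}
top handle {'location': [227.1, 212.7], 'conf': 0.65}
top pivot_knob {'location': [179.5, 244.9], 'conf': 0.62}
top pivot {'location': [192.8, 260.2], 'conf': 0.84}
top wheel_front {'location': [160.0, 269.8], 'conf': 0.84}
top wheel_front {'location': [159.3, 271.5], 'conf': 0.87}
scene wheel_front {'location': [236.5, 307.1], 'conf': 0.58}
top wheel_front {'location': [159.7, 274.1], 'conf': 0.72}
[ 0.61146844  0.03599089 -0.18649622]
scene handle [341. 204.] [-1.2 -0.6]
scene pivot_knob [322. 221.] [-2.5 -1.4]
scene pivot [301. 235.] [3.1 0.7]
top handle [213. 227.] [ 0.4 -1.9]
top pivot_knob [245. 180.] [0.1 0.5]
top pivot [260. 193.] [ 0.3 -3.5]
scene handle [338. 204.] [ 1.2 -0.7]
scene pivot_knob [319. 220.] [ 0.6 -1. ]
scene pivot [307. 237.] [-3.1 -1.2]
top handle [214. 226.] [-0.4 -1.3]
top pivot_knob [246. 178.] [-1.1  2.4]
top pivot [263. 191.] [-2.1 -1.5]
scene handle [341. 198.] [-1.4  4.6]
scene pivot_knob [320. 218.] [-0.6  1.3]
scene pivot [305. 233.] [-1.   2.8]
top handle [215. 224.] [-1.6  0.7]
top pivot_knob [248. 180.] [-2.6  0.4]
top pivot [260. 189.] [0.9 0.3]
[0.61832887 0.07234931 0.169084  ] [array([0.516, 0.153, 0.097]), array([0.473, 0.084, 0.141]), array([0.488, 0.003, 0.185])]
[[ 0.954  0.299  0.   ]
 [ 0.299 -0.954 -0.   ]
 [-0.     0.    -1.   ]] 2.5
```

>>> arm_command(
  translation=[
    [3.3, -2, -2],
    [6.6, -4, -4],
    [10, -6.2, -5.5],
    [13, -8.2, -5.5],
    [16, -10, -5.5],
  ],
  turn=[-0.1, -0.2, -0.3, -0.4, -0.5],
  hand=[0, 0, 0, 0, 0],
)

```text
clock: 2.92
eef_pos: [0.2736, -0.3326, 0.3019]
tool_rot: [0.919, 0.393, 0.001, 0.001]
ft_force: [0.9, -0.1, -0.6]
grip_width: 0.085
```

>>> arm_command(
  translation=[
    [4.0, -0.2, 0],
    [8, -0.5, 0],
    [12, -0.8, 0],
    [16, -1, 0],
    [20, -1.2, 0],
  ],
  turn=[0, 0, 0, 0, 0],
  hand=[0, 0, 0, 0, 0],
)

```text
clock: 3.33
eef_pos: [0.4034, -0.1797, 0.3006]
tool_rot: [0.92, 0.391, 0.0, 0.0]
ft_force: [0.6, -0.7, -0.2]
grip_width: 0.0855
```

>>> arm_command(
  translation=[
    [4.0, -0.2, 0],
    [8, -0.5, 0],
    [12, -0.8, 0],
    [16, -1, 0],
    [20, -1.2, 0],
  ],
  turn=[0, 0, 0, 0, 0],
  hand=[0, 0, 0, 0, 0],
)

```text
clock: 3.75
eef_pos: [0.5336, -0.0273, 0.3005]
tool_rot: [0.92, 0.391, 0.0, 0.0]
ft_force: [0.1, -0.6, 0.1]
grip_width: 0.0857
```

```bash
python3 - <<'E'
from h import *
import cv2
o=get_obs();print(o["clock"],o["eef_pos"].round(3),R.from_quat(o["tool_rot"]).as_matrix().round(3).tolist(),o["joint_pos"].round(2))
p,d=camera("wrist");cv2.imwrite("pics/w1.png",p[:,:,::-1])
i=camera_info("wrist");K=np.array(i["mtx"]);T=np.linalg.inv(i["world_to_cam"]);print(T.round(3).tolist())
fr=frame(.6115,.036,-.187);print("pred",proj("wrist",knob(fr)),proj("wrist",fr[0]),proj("wrist",handle(fr,0)))
for n in ["handle","pivot_knob","pivot"]:
    for r in spot_point("wrist",n)[:2]:
        v,u=map(int,r["location"]);z=d[v,u];print(n,r,(T@np.r_[np.linalg.inv(K)@[u,v,1]*z,1])[:3].round(3))
E
```

```text
3.75 [ 0.534 -0.027  0.3  ] [[0.694, 0.72, 0.001], [0.72, -0.694, -0.0], [0.0, 0.001, -1.0]] [-0.05  0.29  0.22  1.5  -0.    2.29]
[[0.724, -0.661, -0.198, 0.589], [-0.69, -0.694, -0.206, 0.032], [-0.001, 0.286, -0.958, 0.429], [0.0, 0.0, 0.0, 1.0]]
pred [268.24916963  35.89845287] [292.7537081   89.24666104] [127.54753521  67.92328667]
handle {'location': [57.5, 124.9], 'conf': 0.96} [0.523 0.157 0.108]
pivot_knob {'location': [23.1, 265.4], 'conf': 0.56} [0.62  0.076 0.187]
pivot {'location': [76.4, 289.5], 'conf': 0.8} [0.614 0.045 0.135]
```

View pics/w1.png

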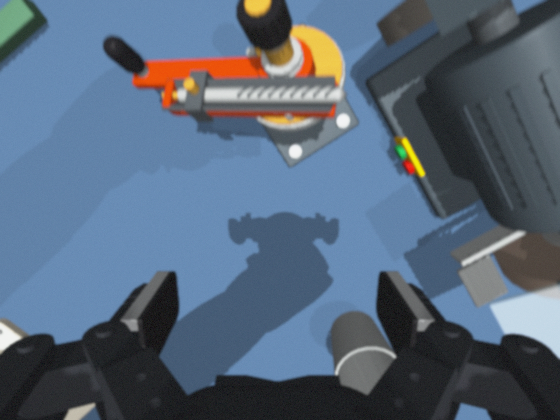

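>>> arm_command(
  translation=[
    [4.0, -0.2, 0],
    [8, -0.5, 0],
    [11.5, -0.8, 0],
    [13.4, -0.9, 0],
    [13.4, -0.9, 0],
  ],
  turn=[0, 0, 0, 0, 0],
  hand=[0, 0, 0, 0, 0],
)

```text
clock: 4.37
eef_pos: [0.6204, 0.075, 0.2993]
tool_rot: [0.92, 0.392, -0.0, -0.0]
ft_force: [-1.0, -0.9, -1.1]
grip_width: 0.0853
```

```bash
python3 - <<'E'
from h import *
import cv2
o=get_obs();print(o["clock"],o["eef_pos"].round(4))
obs=[]
for k in range(2):
  p,d=camera("wrist")
  for n in ["handle","pivot_knob","pivot"]:
    for r in spot_point("wrist",n)[:1]:
        print(n,r)
        if r["conf"]>.4: obs.append((n,np.array(r["location"])[::-1]))
def f(q):
    fr=frame(*q); m={"handle":handle(fr,0),"pivot_knob":knob(fr),"pivot":fr[0]}
    return np.concatenate([proj("wrist",m[n])-l for n,l in obs])
s=least_squares(f,[.617,.04,-.2],loss='soft_l1');print(s.x,f(s.x).round(1));fr=frame(*s.x)
print(knob(fr),[handle(fr,q).round(3) for q in (0,.65,1.3)])
p=p[:,:,::-1].copy()
for w in [fr[0],knob(fr),handle(fr,0),knob(fr)+fr[1]@[0,0,.014]]: cv2.circle(p,tuple(int(x) for x in proj("wrist",w)),2,(255,0,255),-1)
cv2.imwrite("pics/w2.png",p)
E
```

```text
4.3667 [0.6204 0.075  0.2993]
handle {'location': [198.4, 150.5], 'conf': 0.77}
pivot_knob {'location': [192.3, 292.5], 'conf': 0.55}
pivot {'location': [221.5, 298.2], 'conf': 0.57}
handle {'location': [198.9, 147.2], 'conf': 0.88}
pivot_knob {'location': [205.0, 276.5], 'conf': 0.76}
pivot {'location': [216.8, 295.8], 'conf': 0.58}
[ 0.61239482  0.03725026 -0.18652576] [ -0.8   0.1 -15.3  12.4  -0.8  -4.4   2.5  -0.4   0.7  -0.3   1.6   0.3]
[0.61925633 0.07360848 0.169084  ] [array([0.517, 0.154, 0.097]), array([0.474, 0.085, 0.141]), array([0.489, 0.005, 0.185])]
```

View pics/w2.png

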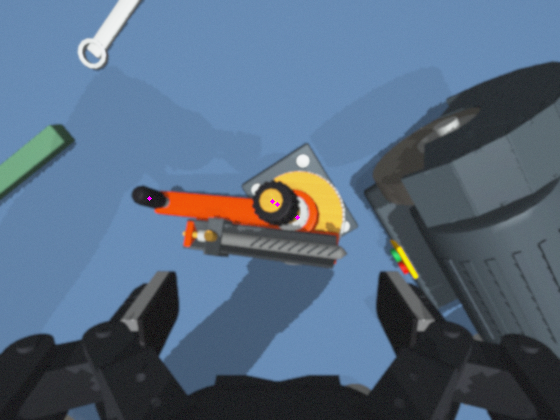

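```bash
python3 - <<'E'
from h import *
p,d=camera("wrist")
i=camera_info("wrist");K=np.array(i["mtx"]);T=np.linalg.inv(i["world_to_cam"])
v,u=np.mgrid[:420,:560];P=np.stack([(u-K[0,2])/K[0,0]*d,(v-K[1,2])/K[1,1]*d,d],-1)
W=P@T[:3,:3].T+T[:3,3];W[(d==0)|(v>290)]=np.nan   
W=W.reshape(-1,3);W=W[~np.isnan(W[:,0])]
r=W[:,:2]-[.619,.074];rr=np.hypot(*r.T);th=np.degrees(np.arctan2(r[:,1],r[:,0]))
for a in range(-180,180,20):
    print(a,[round(float(np.percentile(W[m,2],98)),3) if (m:=(th>=a)&(th<a+20)&(rr>lo)&(rr<=lo+.02)).sum()>5 else None for lo in (0,.02,.04,.06,.08)])
E
```

```text
-180 [0.188, 0.131, 0.137, 0.137, 0.137]
-160 [0.189, 0.135, 0.145, 0.144, None]
-140 [0.189, 0.14, 0.151, 0.152, None]
-120 [0.189, 0.143, 0.155, 0.16, None]
-100 [0.189, 0.147, 0.156, 0.162, 0.146]
-80 [0.189, 0.14, 0.132, 0.151, 0.013]
-60 [0.189, 0.13, 0.304, 0.116, 0.149]
-40 [0.188, 0.099, 0.32, 0.002, 0.19]
-20 [0.187, 0.091, 0.014, 0.002, 0.002]
0 [0.187, 0.013, 0.002, 0.002, 0.002]
20 [0.188, 0.003, 0.002, 0.002, 0.002]
40 [0.187, 0.173, 0.002, 0.002, 0.002]
60 [0.186, 0.172, 0.002, 0.002, 0.002]
80 [0.187, 0.172, 0.002, 0.002, 0.002]
100 [0.187, 0.002, 0.002, 0.002, 0.002]
120 [0.187, 0.002, 0.319, 0.002, 0.002]
140 [0.186, 0.096, 0.096, 0.095, 0.112]
160 [0.187, 0.104, 0.124, 0.139, 0.135]
```

>>> arm_command(
  translation=[
    [0, 0, 4],
    [0, 0, 8],
    [0, 0, 11.5],
    [0, 0, 13],
    [0, 0, 13],
  ],
  turn=[0, 0, 0, 0, 0],
  hand=[0, 0, 0, 0.2, 0.4],
)

```text
clock: 5.23
eef_pos: [0.6156, 0.0727, 0.1651]
tool_rot: [0.92, 0.391, -0.005, -0.001]
ft_force: [0.1, 0.3, -0.3]
grip_width: 0.0637
```

>>> arm_command(
  translation=[
    [0, 0, 0],
    [0, 0, 0],
    [0, 0, 0],
    [0, 0, 0],
    [0, 0, 0],
  ],
  turn=[0, 0, 0, 0, 0],
  hand=[0.6, 0.8, 1, 1, 1],
)

```text
clock: 5.65
eef_pos: [0.6195, 0.0743, 0.1731]
tool_rot: [0.92, 0.392, 0.002, 0.0]
ft_force: [-4.5, 1.3, 2.9]
grip_width: 0.0334
```

```bash
python3 - <<'E'
from h import *
o=get_obs();print({k:np.round(v,3) for k,v in o.items()})
E
```

```text
{'clock': np.float64(5.65), 'joint_pos': array([1.190e-01, 5.210e-01, 2.300e-01, 1.277e+00, 1.000e-03, 2.455e+00]), 'joint_vel': array([ 0.   , -0.002, -0.001, -0.001, -0.001, -0.001]), 'tau': array([ -1.844, -47.875,  25.589,  -1.409,  -0.378,   0.293]), 'eef_pos': array([0.62 , 0.074, 0.173]), 'tool_rot': array([0.92 , 0.392, 0.002, 0.   ]), 'ft_force': array([-4.544,  1.323,  2.903]), 'ft_torque': array([0.04 , 0.629, 0.283]), 'grip_width': np.float64(0.033)}
```

>>> arm_command(
  translation=[
    [0, 0, 0],
    [0, 0, 0],
    [0, 0, 0],
    [0, 0, 0],
    [0, 0, 0],
  ],
  turn=[-0.1, -0.2, -0.3, -0.4, -0.5],
  hand=[1, 1, 1, 1, 1],
)

```text
clock: 6.07
eef_pos: [0.619, 0.0734, 0.1721]
tool_rot: [0.793, 0.609, 0.0, 0.001]
ft_force: [-1.9, -2.7, -4.0]
grip_width: 0.0303
```

```bash
python3 - <<'E'
from h import *
o=get_obs();print({k:np.round(v,3) for k,v in o.items()})
E
```

```text
{'clock': np.float64(6.067), 'joint_pos': array([ 1.190e-01,  5.220e-01,  2.290e-01,  1.277e+00, -1.000e-03,
        1.951e+00]), 'joint_vel': array([-0.008,  0.007, -0.008, -0.005, -0.011, -1.185]), 'tau': array([  0.161, -51.018,  26.833,  -1.157,   0.507,   0.961]), 'eef_pos': array([0.619, 0.073, 0.172]), 'tool_rot': array([0.793, 0.609, 0.   , 0.001]), 'ft_force': array([-1.893, -2.745, -4.032]), 'ft_torque': array([-0.856,  0.531, -0.018]), 'grip_width': np.float64(0.03)}
```

>>> arm_command(
  translation=[
    [0, 0, 0],
    [0, 0, 0],
    [0, 0, 0],
    [0, 0, 0],
    [0, 0, 0],
  ],
  turn=[-0.1, -0.2, -0.3, -0.4, -0.5],
  hand=[1, 1, 1, 1, 1],
)

```text
clock: 6.48
eef_pos: [0.6196, 0.0732, 0.1724]
tool_rot: [0.62, 0.785, 0.001, 0.0]
ft_force: [2.5, 2.1, 2.9]
grip_width: 0.0303
```

>>> arm_command(
  translation=[
    [0, 0, 0],
    [0, 0, 0],
    [0, 0, 0],
    [0, 0, 0],
    [0, 0, 0],
  ],
  turn=[0, 0, 0, 0, 0],
  hand=[1, 0.6, 0.4, 0.4, 0.4],
)

```text
clock: 6.9
eef_pos: [0.6201, 0.0736, 0.1711]
tool_rot: [0.62, 0.784, 0.001, 0.001]
ft_force: [-0.1, -0.9, -0.6]
grip_width: 0.0511
```

```bash
python3 - <<'E'
from h import *
o=get_obs();print({k:np.round(v,3) for k,v in o.items()}, R.from_quat(o["tool_rot"]).as_matrix().round(3).tolist())
E
```

```text
{'clock': np.float64(6.9), 'joint_pos': array([ 0.118,  0.523,  0.229,  1.274, -0.   ,  1.457]), 'joint_vel': array([ 0.   ,  0.008, -0.007,  0.003,  0.001, -0.003]), 'tau': array([-6.0000e-03, -5.0184e+01,  2.4998e+01, -1.0000e-02, -3.0000e-03,
        6.0000e-03]), 'eef_pos': array([0.62 , 0.074, 0.171]), 'tool_rot': array([0.62 , 0.784, 0.001, 0.001]), 'ft_force': array([-0.055, -0.9  , -0.591]), 'ft_torque': array([-0.014, -0.029,  0.054]), 'grip_width': np.float64(0.051)} [[-0.23, 0.973, 0.003], [0.973, 0.23, 0.0], [-0.001, 0.003, -1.0]]
```

>>> arm_command(
  translation=[
    [0, 0, 0],
    [0, 0, 0],
    [0, 0, 0],
    [0, 0, 0],
    [0, 0, 0],
  ],
  turn=[0.12, 0.24, 0.36, 0.48, 0.6],
  hand=[0.4, 0.4, 0.4, 0.4, 0.4],
)

```text
clock: 7.32
eef_pos: [0.6196, 0.0736, 0.1704]
tool_rot: [0.826, 0.564, 0.0, 0.0]
ft_force: [-0.6, -0.8, 0.5]
grip_width: 0.051
```

>>> arm_command(
  translation=[
    [0, 0, 0],
    [0, 0, 0],
    [0, 0, 0],
    [0, 0, 0],
    [0, 0, 0],
  ],
  turn=[0.1, 0.1, 0.1, 0.1, 0.1],
  hand=[0.6, 0.8, 1, 1, 1],
)

```text
clock: 7.73
eef_pos: [0.6191, 0.0739, 0.1709]
tool_rot: [0.851, 0.525, 0.0, -0.0]
ft_force: [-4.0, 2.1, 3.9]
grip_width: 0.0317
```

>>> arm_command(
  translation=[
    [0, 0, 0],
    [0, 0, 0],
    [0, 0, 0],
    [0, 0, 0],
    [0, 0, 0],
  ],
  turn=[0, -0.1, -0.2, -0.3, -0.4],
  hand=[1, 1, 1, 1, 1],
)

```text
clock: 8.15
eef_pos: [0.6192, 0.0732, 0.1705]
tool_rot: [0.729, 0.684, -0.0, 0.0]
ft_force: [0.0, -0.7, 5.2]
grip_width: 0.0304
```

>>> arm_command(
  translation=[
    [0, 0, 0],
    [0, 0, 0],
    [0, 0, 0],
    [0, 0, 0],
    [0, 0, 0],
  ],
  turn=[-0.1, -0.2, -0.3, -0.3, -0.3],
  hand=[1, 1, 1, 1, 1],
)

```text
clock: 8.57
eef_pos: [0.6199, 0.0715, 0.1695]
tool_rot: [0.622, 0.783, -0.001, 0.001]
ft_force: [7.1, -1.8, 1.3]
grip_width: 0.0305
```

>>> arm_command(
  translation=[
    [0, 0, 0],
    [0, 0, 0],
    [0, 0, 0],
    [0, 0, -1],
    [0, 0, -4],
  ],
  turn=[0, 0, 0, 0, 0],
  hand=[0.6, 0.4, 0.4, 0.4, 0.4],
)

```text
clock: 8.98
eef_pos: [0.6164, 0.0733, 0.2057]
tool_rot: [0.62, 0.785, -0.004, -0.004]
ft_force: [0.1, -0.8, -0.6]
grip_width: 0.0512
```

```bash
python3 - <<'E'
from h import *
o=get_obs();print(o["clock"],o["eef_pos"].round(4), R.from_quat(o["tool_rot"]).as_matrix().round(3).tolist())
fr=frame(.6124,.0372,-.187)
for q in (0,.1,.325,.65,.975,1.3): print(q,handle(fr,q).round(3),swing(fr,q).round(3))
print(fr[1].round(3).tolist())
E
```

```text
8.9833 [0.6164 0.0733 0.2057] [[-0.231, 0.973, -0.01], [0.973, 0.231, -0.001], [0.001, -0.01, -1.0]]
0 [0.517 0.154 0.097] [-0.723 -0.565  0.398]
0.1 [0.507 0.145 0.103] [-0.651 -0.628  0.426]
0.325 [0.489 0.123 0.118] [-0.466 -0.747  0.474]
0.65 [0.474 0.085 0.141] [-0.161 -0.851  0.5  ]
0.975 [0.474 0.044 0.165] [ 0.161 -0.866  0.474]
1.3 [0.489 0.005 0.185] [ 0.466 -0.79   0.398]
[[-0.161, 0.983, 0.093], [-0.851, -0.186, 0.491], [0.5, 0.0, 0.866]]
```

>>> arm_command(
  translation=[
    [0, 0, -3],
    [2.5, -0.7, -5],
    [6, -1.6, -5],
    [9.5, -2.5, -5],
    [13, -3.5, -5],
  ],
  turn=[0.12, 0.24, 0.36, 0.48, 0.6],
  hand=[0.6, 0.8, 1, 1, 1],
)

```text
clock: 9.4
eef_pos: [0.5551, 0.1931, 0.2617]
tool_rot: [0.826, 0.563, 0.001, 0.0]
ft_force: [1.1, -0.1, 0.1]
grip_width: 0.0002
```

>>> arm_command(
  translation=[
    [0, 0, 0],
    [0, 0, 0],
    [0, 0, 0],
    [0, 0, 0],
    [0, 0, 0],
  ],
  turn=[0.12, 0.24, 0.36, 0.48, 0.53],
  hand=[1, 1, 1, 1, 1],
)

```text
clock: 9.82
eef_pos: [0.5552, 0.1925, 0.2611]
tool_rot: [0.944, 0.329, 0.001, 0.0]
ft_force: [0.7, 0.4, 0.4]
grip_width: -0.0002
```

```bash
python3 - <<'E'
from h import *
import cv2
o=get_obs();print(o["clock"],o["eef_pos"].round(4), R.from_quat(o["tool_rot"]).as_matrix().round(3).tolist(),o["joint_pos"].round(2),o["grip_width"])
p,d=camera("wrist");p=p[:,:,::-1].copy()
fr=frame(.6124,.0372,-.187)
for w in [fr[0],knob(fr),handle(fr,0),handle(fr,0)+fr[1][:,2]*.018]: cv2.circle(p,tuple(int(x) for x in proj("wrist",w)),2,(255,0,255),-1)
cv2.imwrite("pics/w3.png",p)
E
```

```text
9.8167 [0.5552 0.1925 0.2611] [[0.784, 0.621, 0.001], [0.621, -0.784, 0.0], [0.001, 0.0, -1.0]] [ 0.33  0.41  0.29  1.45 -0.    2.81] -0.00017075566786561554
```

View pics/w3.png

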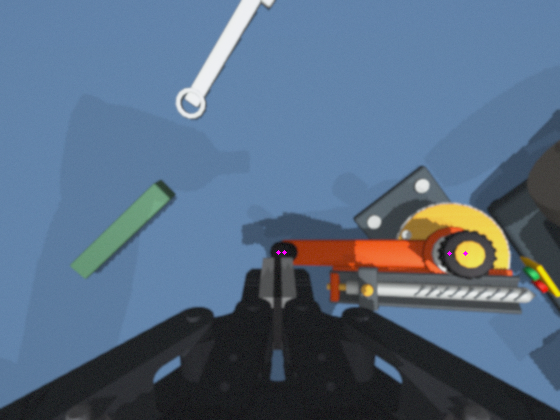

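>>> arm_command(
  translation=[
    [0, 0, 4],
    [0, 0, 8],
    [0, 0, 12],
    [0, 0, 15.5],
    [0, 0, 15.5],
  ],
  turn=[0, 0, 0, 0, 0],
  hand=[1, 1, 1, 1, 1],
)

```text
clock: 10.28
eef_pos: [0.5497, 0.1902, 0.0979]
tool_rot: [0.944, 0.331, -0.007, -0.0]
ft_force: [-1.9, -0.2, -1.1]
grip_width: 0.0
```

>>> arm_command(
  translation=[
    [-0.6, 0, 0],
    [-1.0, 0, 0],
    [-1.4, 0, 0],
    [-1.6, 0, 0],
    [-1.7, 0, 0],
  ],
  turn=[0, 0, 0, 0, 0],
  hand=[1, 1, 1, 1, 1],
)

```text
clock: 10.7
eef_pos: [0.5428, 0.1815, 0.1078]
tool_rot: [0.944, 0.33, 0.002, 0.0]
ft_force: [-0.3, -0.4, -1.0]
grip_width: 0.0001
```

>>> arm_command(
  translation=[
    [-0.1, 0, 0],
    [-0.2, 0, 0],
  ],
  turn=[0, 0],
  hand=[1, 1],
)

```text
clock: 10.87
eef_pos: [0.5407, 0.1802, 0.1063]
tool_rot: [0.944, 0.331, 0.001, -0.0]
ft_force: [-0.5, 0.1, 0.2]
grip_width: -0.0
```

>>> arm_command(
  translation=[
    [-0.1, 0, 0],
    [-0.2, 0, 0],
  ],
  turn=[0, 0],
  hand=[1, 1],
)

```text
clock: 11.03
eef_pos: [0.5387, 0.1788, 0.1054]
tool_rot: [0.944, 0.331, 0.0, -0.0]
ft_force: [1.0, 1.1, -0.2]
grip_width: -0.0002
```

>>> arm_command(
  translation=[
    [-0.1, 0, 0],
    [-0.2, 0, 0],
  ],
  turn=[0, 0],
  hand=[1, 1],
)

```text
clock: 11.2
eef_pos: [0.537, 0.1776, 0.1052]
tool_rot: [0.944, 0.331, -0.0, 0.0]
ft_force: [-0.4, 0.6, 1.4]
grip_width: 0.0001
```

>>> arm_command(
  translation=[
    [-0.1, 0, 0],
  ],
  turn=[0],
  hand=[1],
)

```text
clock: 11.28
eef_pos: [0.5362, 0.1769, 0.1052]
tool_rot: [0.944, 0.331, -0.0, -0.0]
ft_force: [0.0, 1.3, -0.1]
grip_width: 0.0
```

>>> arm_command(
  translation=[
    [-0.1, 0, 0],
  ],
  turn=[0],
  hand=[1],
)

```text
clock: 11.37
eef_pos: [0.5354, 0.1763, 0.1052]
tool_rot: [0.944, 0.331, -0.0, -0.0]
ft_force: [-0.2, -0.4, 0.1]
grip_width: 0.0001
```

>>> arm_command(
  translation=[
    [-0.1, 0, 0],
  ],
  turn=[0],
  hand=[1],
)

```text
clock: 11.45
eef_pos: [0.5347, 0.1757, 0.1053]
tool_rot: [0.944, 0.331, 0.0, -0.0]
ft_force: [0.2, 1.2, 0.3]
grip_width: 0.0005
```

>>> arm_command(
  translation=[
    [-0.1, 0, 0],
  ],
  turn=[0],
  hand=[1],
)

```text
clock: 11.53
eef_pos: [0.5345, 0.1755, 0.1054]
tool_rot: [0.944, 0.331, 0.001, -0.0]
ft_force: [2.5, 2.9, -1.2]
grip_width: 0.0002
```

>>> arm_command(
  translation=[
    [-0.1, 0, 0],
  ],
  turn=[0],
  hand=[1],
)

```text
clock: 11.62
eef_pos: [0.5342, 0.1753, 0.1056]
tool_rot: [0.944, 0.331, 0.001, -0.001]
ft_force: [4.0, 3.3, -1.1]
grip_width: 0.0001
```

>>> arm_command(
  translation=[
    [-0.1, 0, 0],
    [-0.2, 0, 0],
  ],
  turn=[0, 0],
  hand=[1, 1],
)

```text
clock: 11.78
eef_pos: [0.5337, 0.1749, 0.1059]
tool_rot: [0.944, 0.331, 0.003, -0.001]
ft_force: [7.8, 5.6, -3.9]
grip_width: -0.0002
```

>>> arm_command(
  translation=[
    [-0.1, 0, 0],
    [-0.2, 0, 0],
  ],
  turn=[0, 0],
  hand=[1, 1],
)

```text
clock: 11.95
eef_pos: [0.5333, 0.1746, 0.1061]
tool_rot: [0.944, 0.331, 0.004, -0.001]
ft_force: [8.5, 7.6, -5.5]
grip_width: -0.0003
```

>>> arm_command(
  translation=[
    [-0.1, 0, 0],
    [-0.2, 0, 0],
  ],
  turn=[0, 0],
  hand=[1, 1],
)

```text
clock: 12.12
eef_pos: [0.5329, 0.1743, 0.1063]
tool_rot: [0.944, 0.331, 0.006, -0.002]
ft_force: [11.0, 10.3, -8.4]
grip_width: -0.0002
```

>>> arm_command(
  translation=[
    [1, 0, 0],
    [3, 0, 0],
    [3, 0, -3.5],
    [3, 0, -7.5],
    [3, 0, -11.5],
  ],
  turn=[0, 0, 0, 0, 0],
  hand=[1, 1, 1, 1, 1],
)

```text
clock: 12.53
eef_pos: [0.5507, 0.189, 0.2197]
tool_rot: [0.944, 0.331, -0.003, 0.0]
ft_force: [1.1, 0.1, -0.8]
grip_width: -0.0002
```

>>> arm_command(
  translation=[
    [0, 1, -3.3],
    [-0.5, 4.5, -4],
    [-1, 8.5, -4],
    [-1.8, 12.4, -4],
    [-1.8, 13.3, -4],
  ],
  turn=[-0.1, -0.2, -0.3, -0.4, -0.4],
  hand=[0.8, 0.6, 0.4, 0.4, 0.4],
)

```text
clock: 12.95
eef_pos: [0.6224, 0.0688, 0.2602]
tool_rot: [0.86, 0.51, -0.001, 0.001]
ft_force: [-0.2, 0.6, -0.3]
grip_width: 0.0514
```

>>> arm_command(
  translation=[
    [0, 0, 0],
    [0, 0, 0],
  ],
  turn=[0, 0],
  hand=[0.4, 0.4],
)

```text
clock: 13.12
eef_pos: [0.6204, 0.0739, 0.2596]
tool_rot: [0.86, 0.511, -0.001, -0.001]
ft_force: [-0.4, 0.9, 0.1]
grip_width: 0.0515
```

```bash
python3 - <<'E'
from h import *
o=get_obs();print(o["clock"],o["eef_pos"].round(4), R.from_quat(o["tool_rot"]).as_matrix().round(3).tolist(),o["grip_width"])
print(totool(np.array([.6195,.0735,.170])-o["eef_pos"]))
E
```

```text
13.1167 [0.6204 0.0739 0.2596] [[0.479, 0.878, -0.002], [0.878, -0.479, 0.0], [-0.001, -0.002, -1.0]] 0.05148298808916044
[-0.00064907 -0.0004169   0.0896353 ]
```

>>> arm_command(
  translation=[
    [0, 0, 4],
    [0, 0, 7],
    [0, 0, 8.5],
    [0, 0, 9],
    [0, 0, 9],
  ],
  turn=[0, 0, 0, 0, 0],
  hand=[0.4, 0.4, 0.4, 0.4, 0.6],
)

```text
clock: 13.53
eef_pos: [0.619, 0.0758, 0.1687]
tool_rot: [0.859, 0.512, -0.002, -0.001]
ft_force: [0.2, 0.1, 0.1]
grip_width: 0.0409
```

>>> arm_command(
  translation=[
    [0, 0, 0],
    [0, 0, 0],
    [0, 0, 0],
    [0, 0, 0],
    [0, 0, 0],
  ],
  turn=[0, 0, 0, 0, -0.1],
  hand=[0.8, 1, 1, 1, 1],
)

```text
clock: 13.95
eef_pos: [0.62, 0.0758, 0.1707]
tool_rot: [0.832, 0.555, 0.0, -0.002]
ft_force: [-2.2, 11.3, 9.7]
grip_width: 0.0311
```

>>> arm_command(
  translation=[
    [0, 0, 0],
    [0, 0, 0],
    [0, 0, 0],
    [0, 0, 0],
    [0, 0, 0],
  ],
  turn=[-0.1, -0.2, -0.3, -0.4, -0.48],
  hand=[1, 1, 1, 1, 1],
)

```text
clock: 14.37
eef_pos: [0.6192, 0.0765, 0.1716]
tool_rot: [0.676, 0.737, 0.001, -0.003]
ft_force: [-4.3, 6.7, 2.5]
grip_width: 0.0303
```

>>> arm_command(
  translation=[
    [0, 0, 0],
    [0, 0, 0],
    [0, 0, 0],
    [0, 0, 0],
    [0, 0, -3],
  ],
  turn=[0, 0, 0, 0, 0],
  hand=[1, 0.6, 0.4, 0.4, 0.4],
)

```text
clock: 14.78
eef_pos: [0.6187, 0.0735, 0.1958]
tool_rot: [0.677, 0.736, -0.003, -0.002]
ft_force: [0.2, 0.1, -1.1]
grip_width: 0.0511
```

```bash
python3 - <<'E'
from h import *
o=get_obs();print(o["clock"],o["eef_pos"].round(4), R.from_quat(o["tool_rot"]).as_matrix().round(3).tolist(),o["grip_width"])
print(totool(np.array([.552,.190,.26])-o["eef_pos"]))
E
```

```text
14.7833 [0.6187 0.0735 0.1958] [[-0.082, 0.997, -0.008], [0.997, 0.082, -0.002], [-0.001, -0.008, -1.0]] 0.05106201542291635
[ 0.12147818 -0.05738858 -0.06385761]
```

>>> arm_command(
  translation=[
    [0, 0, -4],
    [2.5, -1.2, -6],
    [6, -2.9, -6],
    [9.5, -4.6, -6],
    [12.2, -5.8, -6],
  ],
  turn=[0.12, 0.24, 0.36, 0.48, 0.6],
  hand=[0.6, 0.8, 1, 1, 1],
)

```text
clock: 15.2
eef_pos: [0.5533, 0.1927, 0.263]
tool_rot: [0.866, 0.5, 0.003, 0.001]
ft_force: [1.2, 0.3, -0.2]
grip_width: -0.0
```

>>> arm_command(
  translation=[
    [0, 0, 3],
    [0, 0, 6.5],
    [0, 0, 10],
    [0, 0, 13.5],
    [0, 0, 15.5],
  ],
  turn=[0.12, 0.24, 0.36, 0.38, 0.38],
  hand=[1, 1, 1, 1, 1],
)

```text
clock: 15.62
eef_pos: [0.5525, 0.1905, 0.1029]
tool_rot: [0.944, 0.33, -0.0, 0.0]
ft_force: [-0.4, -0.2, -0.8]
grip_width: -0.0002
```

>>> arm_command(
  translation=[
    [0, 0, 0],
    [0, 0, 0],
    [0, 0, 0],
  ],
  turn=[0, 0, 0],
  hand=[1, 1, 1],
)

```text
clock: 15.87
eef_pos: [0.5551, 0.1915, 0.1078]
tool_rot: [0.944, 0.33, 0.002, 0.0]
ft_force: [0.2, -0.1, 0.1]
grip_width: -0.0002
```

```bash
python3 - <<'E'
from h import *
o=get_obs();print(o["clock"],o["eef_pos"].round(4), R.from_quat(o["tool_rot"]).as_matrix().round(3).tolist(),o["grip_width"])
print(totool(np.array([.5346,.1756,.1055])-o["eef_pos"]))
E
```

```text
15.8667 [0.5551 0.1915 0.1078] [[0.782, 0.624, 0.005], [0.624, -0.782, 0.001], [0.004, 0.002, -1.0]] -0.00016495979071373345
[-0.02592876 -0.00038304  0.00220261]
```

>>> arm_command(
  translation=[
    [-0.8, 0, 0.1],
    [-1.5, 0, 0.1],
    [-2.0, 0, 0.2],
    [-2.3, 0, 0.2],
    [-2.4, 0, 0.2],
  ],
  turn=[0, 0, 0, 0, 0],
  hand=[1, 1, 1, 1, 1],
)

```text
clock: 16.28
eef_pos: [0.5343, 0.1759, 0.1042]
tool_rot: [0.944, 0.33, 0.001, -0.0]
ft_force: [0.3, 1.0, 0.5]
grip_width: 0.0002
```

>>> arm_command(
  translation=[
    [-0.1, 0, 0],
    [-0.2, 0, 0],
    [-0.3, 0, 0],
    [-0.4, 0, 0],
  ],
  turn=[0, 0, 0, 0],
  hand=[1, 1, 1, 1],
)

```text
clock: 16.62
eef_pos: [0.5335, 0.1752, 0.1044]
tool_rot: [0.944, 0.331, 0.003, -0.001]
ft_force: [5.5, 5.8, 0.0]
grip_width: -0.0002
```

>>> arm_command(
  translation=[
    [-0.1, 0, 0],
    [-0.2, 0, 0],
    [-0.3, 0, 0],
  ],
  turn=[0, 0, 0],
  hand=[1, 1, 1],
)

```text
clock: 16.87
eef_pos: [0.5329, 0.1748, 0.1048]
tool_rot: [0.944, 0.331, 0.005, -0.001]
ft_force: [9.2, 8.8, -1.9]
grip_width: 0.0002
```

>>> arm_command(
  translation=[
    [-0.1, 0, -0.05],
    [-0.2, 0, -0.1],
  ],
  turn=[0, 0],
  hand=[1, 1],
)

```text
clock: 17.03
eef_pos: [0.5321, 0.1743, 0.1055]
tool_rot: [0.943, 0.331, 0.006, -0.002]
ft_force: [13.1, 11.4, -7.0]
grip_width: -0.0
```

>>> arm_command(
  translation=[
    [-0.1, 0, -0.05],
  ],
  turn=[0],
  hand=[1],
)

```text
clock: 17.12
eef_pos: [0.5316, 0.1739, 0.1058]
tool_rot: [0.943, 0.331, 0.006, -0.002]
ft_force: [12.7, 11.6, -9.4]
grip_width: 0.0002
```

>>> arm_command(
  translation=[
    [1, 0, 0],
    [3, 0, 0],
    [3, 0, -3.5],
    [3, 0, -7.5],
    [3, 0, -11.5],
  ],
  turn=[0, 0, 0, 0, 0],
  hand=[1, 1, 1, 1, 1],
)

```text
clock: 17.53
eef_pos: [0.5483, 0.188, 0.2186]
tool_rot: [0.944, 0.331, -0.003, 0.0]
ft_force: [0.7, 0.7, 0.4]
grip_width: -0.0
```

>>> arm_command(
  translation=[
    [0, 1, -3.3],
    [-0.5, 4.5, -4],
    [-1, 8.5, -4],
    [-1.8, 12.4, -4],
    [-1.8, 13.3, -4],
  ],
  turn=[-0.1, -0.2, -0.3, -0.4, -0.4],
  hand=[0.8, 0.6, 0.4, 0.4, 0.4],
)

```text
clock: 17.95
eef_pos: [0.6201, 0.0679, 0.2592]
tool_rot: [0.86, 0.51, -0.001, 0.001]
ft_force: [-0.4, -0.1, 0.3]
grip_width: 0.0509
```

>>> arm_command(
  translation=[
    [0, 0, 0],
    [0, 0, 0],
  ],
  turn=[0, 0],
  hand=[0.4, 0.4],
)

```text
clock: 18.12
eef_pos: [0.6181, 0.073, 0.2588]
tool_rot: [0.86, 0.511, -0.001, -0.001]
ft_force: [0.2, -0.5, 1.0]
grip_width: 0.051
```

```bash
python3 - <<'E'
from h import *
o=get_obs();print(o["clock"],o["eef_pos"].round(4), R.from_quat(o["tool_rot"]).as_matrix().round(3).tolist(),o["grip_width"])
print(totool(np.array([.6195,.0735,.170])-o["eef_pos"]))
camera("top");print(spot_point("top","handle"));print(proj("top",handle(frame(.6124,.0372,-.187),0)))
E
```

```text
18.1167 [0.6181 0.073  0.2588] [[0.479, 0.878, -0.003], [0.878, -0.479, 0.0], [-0.001, -0.002, -1.0]] 0.051017911382960864
[0.00119726 0.00119475 0.08876833]
[]
[212.66747785 224.78499857]
```

>>> arm_command(
  translation=[
    [0.1, 0.1, 4],
    [0.1, 0.1, 7],
    [0.1, 0.1, 8.4],
    [0.1, 0.1, 8.9],
    [0.1, 0.1, 8.9],
  ],
  turn=[0, 0, 0, 0, 0],
  hand=[0.4, 0.4, 0.4, 0.4, 0.6],
)

```text
clock: 18.63
eef_pos: [0.6185, 0.0752, 0.1693]
tool_rot: [0.859, 0.512, -0.002, -0.001]
ft_force: [0.0, 0.1, -0.3]
grip_width: 0.0406
```

>>> arm_command(
  translation=[
    [0, 0, 0],
    [0, 0, 0],
    [0, 0, 0],
    [0, 0, 0],
    [0, 0, 0],
  ],
  turn=[0, 0, 0, 0, -0.1],
  hand=[0.8, 1, 1, 1, 1],
)

```text
clock: 19.05
eef_pos: [0.6197, 0.0752, 0.1713]
tool_rot: [0.832, 0.554, 0.001, -0.001]
ft_force: [-0.7, 9.8, 7.8]
grip_width: 0.0313
```

>>> arm_command(
  translation=[
    [0, 0, 0],
    [0, 0, 0],
    [0, 0, 0],
    [0, 0, 0],
    [0, 0, 0],
  ],
  turn=[-0.1, -0.2, -0.3, -0.4, -0.48],
  hand=[1, 1, 1, 1, 1],
)

```text
clock: 19.47
eef_pos: [0.6193, 0.0768, 0.1731]
tool_rot: [0.676, 0.737, 0.002, -0.003]
ft_force: [-4.1, 9.0, 4.4]
grip_width: 0.0301
```

>>> arm_command(
  translation=[
    [0, 0, 0],
    [0, 0, 0],
    [0, 0, 0],
    [0, 0, 0],
    [0, 0, -3],
  ],
  turn=[0, 0, 0, 0, 0],
  hand=[1, 0.6, 0.4, 0.4, 0.4],
)

```text
clock: 19.88
eef_pos: [0.6176, 0.0729, 0.1961]
tool_rot: [0.677, 0.736, -0.004, -0.003]
ft_force: [-0.7, -0.0, -1.6]
grip_width: 0.0514
```

>>> arm_command(
  translation=[
    [0, 0, -4],
    [2.5, -1.2, -6],
    [6, -2.9, -6],
    [9.5, -4.6, -6],
    [12.2, -5.8, -6],
  ],
  turn=[0.12, 0.24, 0.36, 0.48, 0.6],
  hand=[0.6, 0.8, 1, 1, 1],
)

```text
clock: 20.3
eef_pos: [0.5523, 0.1919, 0.2631]
tool_rot: [0.866, 0.5, 0.002, 0.0]
ft_force: [0.4, 0.5, -0.1]
grip_width: -0.0
```

>>> arm_command(
  translation=[
    [0, 0, 3],
    [0, 0, 6.5],
    [0, 0, 10],
    [0, 0, 13.5],
    [0, 0, 15.5],
  ],
  turn=[0.12, 0.24, 0.36, 0.38, 0.38],
  hand=[1, 1, 1, 1, 1],
)

```text
clock: 20.72
eef_pos: [0.5515, 0.1898, 0.1031]
tool_rot: [0.944, 0.33, -0.001, 0.0]
ft_force: [-0.0, 0.5, -0.1]
grip_width: -0.0
```

>>> arm_command(
  translation=[
    [0, 0, 0],
    [0, 0, 0],
    [0, 0, 0],
  ],
  turn=[0, 0, 0],
  hand=[1, 1, 1],
)

```text
clock: 20.97
eef_pos: [0.5542, 0.1908, 0.1081]
tool_rot: [0.944, 0.33, 0.002, 0.0]
ft_force: [0.8, 0.5, 0.4]
grip_width: 0.0001
```

```bash
python3 - <<'E'
from h import *
o=get_obs();print(o["clock"],o["eef_pos"].round(4), R.from_quat(o["tool_rot"]).as_matrix().round(3).tolist(),o["grip_width"])
print(totool(np.array([.5346,.1756,.1055])-o["eef_pos"]))
E
```

```text
20.9667 [0.5542 0.1908 0.1081] [[0.782, 0.624, 0.004], [0.624, -0.782, 0.001], [0.004, 0.002, -1.0]] 7.87686492276972e-05
[-0.02481645 -0.00029489  0.00253318]
```

>>> arm_command(
  translation=[
    [-0.8, 0, 0.1],
    [-1.5, 0, 0.1],
    [-2.0, 0, 0.2],
    [-2.3, 0, 0.2],
    [-2.4, 0, 0.2],
  ],
  turn=[0, 0, 0, 0, 0],
  hand=[1, 1, 1, 1, 1],
)

```text
clock: 21.38
eef_pos: [0.5331, 0.1752, 0.1045]
tool_rot: [0.944, 0.33, 0.0, -0.0]
ft_force: [-0.1, 1.0, 0.9]
grip_width: -0.0
```

>>> arm_command(
  translation=[
    [-0.1, 0, 0],
    [-0.2, 0, 0],
    [-0.3, 0, 0],
    [-0.4, 0, 0],
  ],
  turn=[0, 0, 0, 0],
  hand=[1, 1, 1, 1],
)

```text
clock: 21.72
eef_pos: [0.5323, 0.1745, 0.1048]
tool_rot: [0.944, 0.331, 0.002, -0.001]
ft_force: [4.9, 4.9, 0.6]
grip_width: -0.0
```

>>> arm_command(
  translation=[
    [-0.1, 0, -0.05],
    [-0.2, 0, -0.1],
    [-0.3, 0, -0.15],
  ],
  turn=[0, 0, 0],
  hand=[1, 1, 1],
)

```text
clock: 21.97
eef_pos: [0.5313, 0.1738, 0.1058]
tool_rot: [0.944, 0.331, 0.004, -0.001]
ft_force: [9.2, 7.6, -6.5]
grip_width: -0.0001
```

>>> arm_command(
  translation=[
    [-0.1, 0, -0.05],
    [-0.2, 0, -0.1],
  ],
  turn=[0, 0],
  hand=[1, 1],
)

```text
clock: 22.13
eef_pos: [0.5301, 0.1729, 0.1065]
tool_rot: [0.944, 0.331, 0.004, -0.002]
ft_force: [10.6, 8.2, -9.6]
grip_width: -0.0004
```

>>> arm_command(
  translation=[
    [-0.1, 0, -0.05],
    [-0.2, 0, -0.1],
  ],
  turn=[0, 0],
  hand=[1, 1],
)

```text
clock: 22.3
eef_pos: [0.5284, 0.1718, 0.1073]
tool_rot: [0.944, 0.331, 0.004, -0.002]
ft_force: [10.1, 8.1, -8.9]
grip_width: -0.0001
```

```bash
cat >> h.py <<'E'
FR=frame(.6124,.0372,-.187)
def cmd(q,D,side=1,d=.020,dz=.0085,top=.018):
    "tool command pushing handle along side*swing; yaw of tool -x = push dir"
    s=swing(FR,q)*side; n=s[:2]/np.hypot(*s[:2])
    p=handle(FR,q)+np.r_[FR[1][:2,2]*top*side,0]-np.r_[n*d,0]+np.r_[0,0,dz]+s*D
    return p,np.arctan2(-n[1],-n[0]) if side>0 else np.arctan2(n[1],n[0])
def rows(qs,D0,side=1,per=5,**k):
    "qs[0] is the current; prints calls"
    P=[cmd(q,D0,side,**k) for q in qs]; i=0
    while i<len(P)-1:
        p0,y0=P[i]; c,s=np.cos(y0),np.sin(y0)
        M=np.array([[c,s,0],[s,-c,0],[0,0,-1]])  # rows: tool axes in world
        blk=P[i+1:i+1+per]
        print(qs[min(i+per,len(qs)-1)].round(3),[[round(float(v),2) for v in M@(p-p0)*100] for p,_ in blk],[round(-float(y-y0),3) for _,y in blk]); i+=per
E
python3 - <<'E'
from h import *
o=get_obs();x=R.from_quat(o["tool_rot"]).as_matrix()[:,0];print(np.arctan2(x[1],x[0]),cmd(.055,.0),cmd(.055,.004),o["eef_pos"])
rows(.055+.035*np.arange(0,38),.004)
E
```

```text
0.6752867315476018 (array([0.52810508, 0.17135147, 0.10923512]), np.float64(0.7204076007607677)) (array([0.52536881, 0.1689496 , 0.11089141]), np.float64(0.7204076007607677)) [0.52844403 0.17175164 0.10730185]
0.23 [[-0.46, -0.05, -0.22], [-0.92, -0.09, -0.44], [-1.38, -0.11, -0.66], [-1.84, -0.11, -0.89], [-2.29, -0.1, -1.12]] [-0.037, -0.074, -0.111, -0.149, -0.187]
0.405 [[-0.45, -0.05, -0.24], [-0.9, -0.09, -0.48], [-1.35, -0.11, -0.72], [-1.8, -0.12, -0.96], [-2.25, -0.1, -1.21]] [-0.038, -0.077, -0.116, -0.156, -0.195]
0.58 [[-0.44, -0.06, -0.25], [-0.89, -0.1, -0.5], [-1.33, -0.12, -0.75], [-1.78, -0.12, -1.0], [-2.22, -0.11, -1.26]] [-0.04, -0.08, -0.12, -0.16, -0.2]
0.755 [[-0.44, -0.06, -0.25], [-0.88, -0.1, -0.51], [-1.33, -0.12, -0.76], [-1.77, -0.12, -1.01], [-2.22, -0.11, -1.27]] [-0.04, -0.081, -0.121, -0.162, -0.202]
0.93 [[-0.44, -0.06, -0.25], [-0.89, -0.1, -0.5], [-1.33, -0.12, -0.75], [-1.78, -0.12, -0.99], [-2.23, -0.11, -1.24]] [-0.04, -0.08, -0.12, -0.16, -0.199]
1.105 [[-0.45, -0.06, -0.24], [-0.9, -0.09, -0.48], [-1.35, -0.11, -0.71], [-1.81, -0.11, -0.94], [-2.27, -0.1, -1.17]] [-0.039, -0.078, -0.117, -0.156, -0.194]
1.28 [[-0.46, -0.05, -0.22], [-0.92, -0.09, -0.44], [-1.38, -0.11, -0.65], [-1.85, -0.11, -0.86], [-2.32, -0.09, -1.07]] [-0.038, -0.075, -0.112, -0.149, -0.186]
1.35 [[-0.47, -0.05, -0.2], [-0.94, -0.08, -0.39]] [-0.036, -0.072]
```

>>> arm_command(
  translation=[
    [-0.46, -0.05, -0.22],
    [-0.92, -0.09, -0.44],
    [-1.38, -0.11, -0.66],
    [-1.84, -0.11, -0.89],
    [-2.29, -0.1, -1.12],
  ],
  turn=[-0.037, -0.074, -0.111, -0.149, -0.187],
  hand=[1, 1, 1, 1, 1],
)

```text
clock: 22.72
eef_pos: [0.5101, 0.159, 0.1185]
tool_rot: [0.908, 0.419, 0.005, -0.002]
ft_force: [10.6, 11.7, -12.1]
grip_width: 0.0
```

```bash
python3 - <<'E'
from h import *
o=get_obs();x=R.from_quat(o["tool_rot"]).as_matrix()[:,0]
print(o["eef_pos"].round(4),np.arctan2(x[1],x[0]),o["ft_force"].round(1)@swing(FR,.23),cmd(.23,0),cmd(.2,0))
E
```

```text
[0.5101 0.159  0.1185] 0.8648234357525659 -19.53273452493287 (array([0.50971816, 0.15736286, 0.12030937]), np.float64(0.9076893264531104)) (array([0.51266319, 0.15996765, 0.118337  ]), np.float64(0.8749841284467927))
```

>>> arm_command(
  translation=[
    [-0.12, 0, 0],
    [-0.37, -0.04, -0.13],
    [-0.62, -0.06, -0.26],
    [-0.87, -0.08, -0.4],
    [-1.12, -0.09, -0.54],
  ],
  turn=[-0.022, -0.044, -0.066, -0.089, -0.111],
  hand=[1, 1, 1, 1, 1],
)

```text
clock: 23.13
eef_pos: [0.5019, 0.1514, 0.1239]
tool_rot: [0.883, 0.469, 0.005, -0.002]
ft_force: [10.4, 12.6, -10.9]
grip_width: -0.0001
```

```bash
python3 - <<'E'
from h import *
o=get_obs();x=R.from_quat(o["tool_rot"]).as_matrix()[:,0]
print(o["eef_pos"].round(4),np.arctan2(x[1],x[0]),o["ft_force"].round(1)@swing(FR,.3))
for q in (.26,.28,.3,.32): print(q,cmd(q,0))
camera("wrist");
for c in("top","scene"): camera(c);print(spot_point(c,"handle")[:1],proj(c,handle(FR,.28)))
E
```

```text
[0.5019 0.1514 0.1239] 0.975364815215282 -19.464560315838746
0.26 (array([0.50686474, 0.15467651, 0.12230834]), np.float64(0.9406260441217567))
0.28 (array([0.5050146 , 0.15284122, 0.12365488]), np.float64(0.9627076756350048))
0.3 (array([0.50320706, 0.15097109, 0.12501191]), np.float64(0.9848846319974509))
0.32 (array([0.50144286, 0.14906668, 0.12637888]), np.float64(1.0071534339886945))
[{'location': [236.1, 219.5], 'conf': 0.69}] [221.78205164 234.18605109]
[{'location': [193.7, 326.8], 'conf': 0.74}] [328.36562929 193.33953928]
```

```bash
python3 - <<'E'
from h import *
rows(.3+.02*np.arange(0,51),.004)
E
```

```text
0.4 [[-0.26, -0.03, -0.14], [-0.51, -0.06, -0.28], [-0.77, -0.08, -0.42], [-1.02, -0.1, -0.56], [-1.28, -0.11, -0.7]] [-0.022, -0.045, -0.067, -0.09, -0.112]
0.5 [[-0.25, -0.03, -0.14], [-0.51, -0.06, -0.28], [-0.76, -0.09, -0.43], [-1.02, -0.1, -0.57], [-1.27, -0.12, -0.71]] [-0.023, -0.045, -0.068, -0.091, -0.114]
0.6 [[-0.25, -0.04, -0.14], [-0.5, -0.06, -0.29], [-0.76, -0.09, -0.43], [-1.01, -0.11, -0.58], [-1.26, -0.12, -0.72]] [-0.023, -0.046, -0.069, -0.092, -0.115]
0.7 [[-0.25, -0.04, -0.15], [-0.5, -0.06, -0.29], [-0.76, -0.09, -0.44], [-1.01, -0.11, -0.58], [-1.26, -0.12, -0.72]] [-0.023, -0.046, -0.069, -0.092, -0.115]
0.8 [[-0.25, -0.04, -0.14], [-0.5, -0.06, -0.29], [-0.76, -0.09, -0.43], [-1.01, -0.11, -0.58], [-1.27, -0.12, -0.72]] [-0.023, -0.046, -0.069, -0.092, -0.115]
0.9 [[-0.25, -0.03, -0.14], [-0.51, -0.06, -0.28], [-0.76, -0.09, -0.43], [-1.02, -0.1, -0.57], [-1.27, -0.12, -0.71]] [-0.023, -0.046, -0.069, -0.091, -0.114]
1.0 [[-0.25, -0.03, -0.14], [-0.51, -0.06, -0.28], [-0.77, -0.09, -0.41], [-1.03, -0.1, -0.55], [-1.28, -0.11, -0.69]] [-0.023, -0.045, -0.068, -0.09, -0.112]
1.1 [[-0.26, -0.03, -0.13], [-0.52, -0.06, -0.27], [-0.78, -0.08, -0.4], [-1.04, -0.1, -0.53], [-1.3, -0.11, -0.66]] [-0.022, -0.044, -0.066, -0.088, -0.11]
1.2 [[-0.26, -0.03, -0.13], [-0.52, -0.06, -0.25], [-0.79, -0.08, -0.38], [-1.05, -0.1, -0.5], [-1.31, -0.11, -0.63]] [-0.022, -0.043, -0.065, -0.086, -0.107]
1.3 [[-0.26, -0.03, -0.12], [-0.53, -0.06, -0.24], [-0.8, -0.08, -0.36], [-1.06, -0.09, -0.47], [-1.33, -0.1, -0.59]] [-0.021, -0.042, -0.063, -0.084, -0.104]
```

>>> arm_command(
  translation=[
    [-0.26, -0.03, -0.14],
    [-0.51, -0.06, -0.28],
    [-0.77, -0.07, -0.42],
    [-1.02, -0.08, -0.56],
    [-1.27, -0.09, -0.7],
  ],
  turn=[-0.022, -0.045, -0.067, -0.09, -0.112],
  hand=[1, 1, 1, 1, 1],
)

```text
clock: 23.8
eef_pos: [0.4935, 0.1419, 0.1307]
tool_rot: [0.856, 0.517, 0.005, -0.003]
ft_force: [9.5, 13.3, -11.1]
grip_width: 0.0001
```

>>> arm_command(
  translation=[
    [-0.25, -0.03, -0.14],
    [-0.51, -0.06, -0.28],
    [-0.76, -0.09, -0.43],
    [-1.02, -0.1, -0.57],
    [-1.27, -0.12, -0.71],
  ],
  turn=[-0.023, -0.045, -0.068, -0.091, -0.114],
  hand=[1, 1, 1, 1, 1],
)

```text
clock: 24.22
eef_pos: [0.486, 0.1317, 0.1378]
tool_rot: [0.825, 0.566, 0.005, -0.003]
ft_force: [8.6, 14.7, -10.7]
grip_width: 0.0003
```

>>> arm_command(
  translation=[
    [-0.25, -0.04, -0.14],
    [-0.5, -0.06, -0.29],
    [-0.76, -0.09, -0.43],
    [-1.01, -0.11, -0.58],
    [-1.26, -0.12, -0.72],
  ],
  turn=[-0.023, -0.046, -0.069, -0.092, -0.115],
  hand=[1, 1, 1, 1, 1],
)

```text
clock: 24.63
eef_pos: [0.4797, 0.1209, 0.1449]
tool_rot: [0.791, 0.612, 0.005, -0.004]
ft_force: [7.2, 16.5, -10.0]
grip_width: 0.0001
```

```bash
python3 - <<'E'
from h import *
o=get_obs();x=R.from_quat(o["tool_rot"]).as_matrix()[:,0]
print(o["eef_pos"].round(4),np.arctan2(x[1],x[0]),o["ft_force"].round(1),o["ft_force"].round(1)@swing(FR,.6))
for q in (.54,.57,.6,.63): print(q,cmd(q,0))
E
```

```text
[0.4797 0.1209 0.1449] 1.317841576720381 [  7.2  16.5 -10. ] -20.374109307210237
0.54 (array([0.48510357, 0.12603889, 0.14191307]), np.float64(1.256945531240374))
0.57 (array([0.48334042, 0.12263286, 0.14407818]), np.float64(1.2914831130872162))
0.6 (array([0.48169576, 0.11917112, 0.14624851]), np.float64(1.3260756319549505))
0.63 (array([0.48017163, 0.11565653, 0.1484221 ]), np.float64(1.3607026650803984))
```

>>> arm_command(
  translation=[
    [-0.2, -0.02, -0.13],
    [-0.45, -0.04, -0.27],
    [-0.71, -0.07, -0.42],
    [-0.96, -0.09, -0.56],
    [-1.21, -0.1, -0.7],
  ],
  turn=[-0.023, -0.046, -0.069, -0.092, -0.115],
  hand=[1, 1, 1, 1, 1],
)

```text
clock: 25.05
eef_pos: [0.4751, 0.1097, 0.1516]
tool_rot: [0.754, 0.657, 0.005, -0.004]
ft_force: [5.9, 18.2, -8.9]
grip_width: 0.0001
```

>>> arm_command(
  translation=[
    [-0.24, -0.03, -0.14],
    [-0.5, -0.06, -0.29],
    [-0.75, -0.09, -0.43],
    [-1.0, -0.11, -0.58],
    [-1.26, -0.12, -0.72],
  ],
  turn=[-0.023, -0.046, -0.069, -0.092, -0.115],
  hand=[1, 1, 1, 1, 1],
)

```text
clock: 25.47
eef_pos: [0.4712, 0.0979, 0.1587]
tool_rot: [0.715, 0.699, 0.005, -0.005]
ft_force: [3.1, 20.0, -7.6]
grip_width: 0.0
```

```bash
python3 - <<'E'
from h import *
o=get_obs();x=R.from_quat(o["tool_rot"]).as_matrix()[:,0]
print(o["eef_pos"].round(4),np.arctan2(x[1],x[0]),o["ft_force"].round(1),o["ft_force"].round(1)@swing(FR,.78))
for q in (.74,.77,.8,.83): print(q,cmd(q,0))
E
```

```text
[0.4712 0.0979 0.1587] 1.548722768252858 [ 3.1 20.  -7.6] -21.224424069782906
0.74 (array([0.47564507, 0.10236671, 0.15638819]), np.float64(1.487629170519523))
0.77 (array([0.47470779, 0.09864652, 0.15855114]), np.float64(1.522143965181585))
0.8 (array([0.47390079, 0.09489171, 0.16070626]), np.float64(1.5565772248757448))
0.83 (array([0.47322538, 0.09110584, 0.16285164]), np.float64(1.5909096528352629))
```

>>> arm_command(
  translation=[
    [1, 0, 0],
    [3, 0, 0],
    [3, 0, -3.5],
    [3, 0, -7],
    [3, 0, -9.8],
  ],
  turn=[0, 0, 0.1, 0.2, 0.3],
  hand=[1, 1, 1, 0.8, 0.4],
)

```text
clock: 25.88
eef_pos: [0.4708, 0.1216, 0.2587]
tool_rot: [0.814, 0.58, -0.001, 0.0]
ft_force: [0.1, 0.3, -0.6]
grip_width: 0.023
```

```bash
python3 - <<'E'
from h import *
o=get_obs();print(o["clock"],o["eef_pos"].round(4), R.from_quat(o["tool_rot"]).as_matrix().round(3).tolist())
print(totool(np.array([.6195,.0735,.259])-o["eef_pos"]))
E
```

```text
25.8833 [0.4708 0.1216 0.2587] [[0.326, 0.945, -0.002], [0.945, -0.326, -0.001], [-0.002, -0.001, -1.0]]
[ 0.00300785  0.15629481 -0.00050753]
```

>>> arm_command(
  translation=[
    [0, 4, 0],
    [0.1, 8, 0],
    [0.2, 12, 0],
    [0.3, 15.5, 0],
    [0.3, 15.6, 0],
  ],
  turn=[0.03, 0.06, 0.1, 0.1, 0.1],
  hand=[0.4, 0.4, 0.4, 0.4, 0.4],
)

```text
clock: 26.3
eef_pos: [0.6243, 0.0716, 0.2533]
tool_rot: [0.842, 0.539, -0.002, 0.0]
ft_force: [-0.9, 0.3, -0.3]
grip_width: 0.0513
```

>>> arm_command(
  translation=[
    [0, 0, 0],
    [0, 0, 0],
  ],
  turn=[0, 0],
  hand=[0.4, 0.4],
)

```text
clock: 26.47
eef_pos: [0.6192, 0.074, 0.2562]
tool_rot: [0.841, 0.541, -0.002, -0.001]
ft_force: [0.3, 0.7, -0.1]
grip_width: 0.0514
```

```bash
python3 - <<'E'
from h import *
import cv2
o=get_obs();print(o["clock"],o["eef_pos"].round(4))
print(totool(np.array([.6195,.0740,.170])-o["eef_pos"]))
p,d=camera("wrist");cv2.imwrite("pics/w4.png",p[:,:,::-1])
i=camera_info("wrist");K=np.array(i["mtx"]);T=np.linalg.inv(i["world_to_cam"])
v,u=np.mgrid[:420,:560];P=np.stack([(u-K[0,2])/K[0,0]*d,(v-K[1,2])/K[1,1]*d,d],-1)
W=(P@T[:3,:3].T+T[:3,3])[(d>0)&(v<240)]
r=W[:,:2]-[.619,.074];rr=np.hypot(*r.T);th=np.degrees(np.arctan2(r[:,1],r[:,0]))
for a in (-180,-160,-140,-60,-40,-20,0,140,160):
    print(a,[round(float(np.percentile(W[m,2],98)),3) if (m:=(th>=a)&(th<a+20)&(rr>lo)&(rr<=lo+.02)).sum()>5 else None for lo in (0,.02,.04,.06)])
E
```

```text
26.4667 [0.6192 0.074  0.2562]
[0.000302   0.0005102  0.08617825]
-180 [0.189, 0.102, 0.105, 0.003]
-160 [0.188, 0.117, 0.116, 0.003]
-140 [0.188, None, None, None]
-60 [0.189, 0.124, 0.139, 0.107]
-40 [0.189, 0.101, 0.103, 0.003]
-20 [0.188, 0.093, 0.015, 0.003]
0 [0.188, 0.014, 0.003, 0.003]
140 [0.188, 0.014, 0.013, 0.003]
160 [0.188, 0.101, 0.015, 0.003]
```

View pics/w4.png

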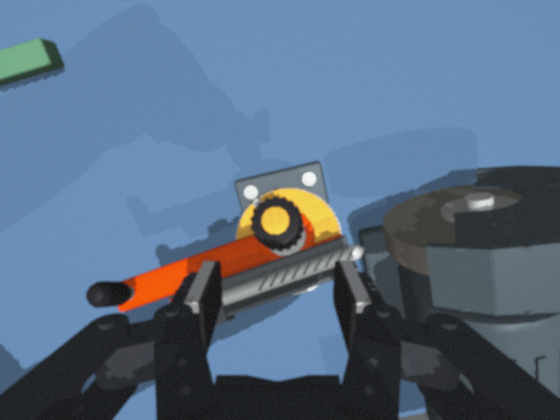

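>>> arm_command(
  translation=[
    [0, 0, 4],
    [0, 0, 7],
    [0, 0, 8.3],
    [0, 0, 8.6],
    [0, 0, 8.6],
  ],
  turn=[0, 0, 0, 0, 0],
  hand=[0.4, 0.4, 0.4, 0.4, 0.6],
)

```text
clock: 26.93
eef_pos: [0.6185, 0.0747, 0.1714]
tool_rot: [0.841, 0.541, -0.001, -0.0]
ft_force: [0.7, -0.0, 0.2]
grip_width: 0.0405
```

>>> arm_command(
  translation=[
    [0, 0, 0],
    [0, 0, 0],
    [0, 0, 0],
    [0, 0, 0],
    [0, 0, 0],
  ],
  turn=[0, 0, 0, 0, -0.1],
  hand=[0.8, 1, 1, 1, 1],
)

```text
clock: 27.35
eef_pos: [0.6196, 0.0752, 0.1734]
tool_rot: [0.813, 0.583, 0.001, -0.001]
ft_force: [-7.3, 6.5, 5.5]
grip_width: 0.0305
```

>>> arm_command(
  translation=[
    [0, 0, 0],
    [0, 0, 0],
    [0, 0, 0],
    [0, 0, 0],
    [0, 0, 0],
  ],
  turn=[-0.1, -0.2, -0.3, -0.37, -0.37],
  hand=[1, 1, 1, 1, 1],
)

```text
clock: 27.77
eef_pos: [0.6194, 0.0773, 0.175]
tool_rot: [0.692, 0.722, 0.003, -0.002]
ft_force: [-4.7, 7.8, 9.8]
grip_width: 0.03
```

>>> arm_command(
  translation=[
    [0, 0, 0],
    [0, 0, 0],
    [0, 0, -1],
    [0, 0, -5],
    [0, 0, -9],
  ],
  turn=[0, 0, 0, 0, 0],
  hand=[0.6, 0.4, 0.4, 0.4, 0.6],
)

```text
clock: 28.18
eef_pos: [0.6193, 0.0737, 0.2614]
tool_rot: [0.692, 0.722, -0.002, -0.001]
ft_force: [0.9, -0.5, -0.1]
grip_width: 0.0405
```

```bash
python3 - <<'E'
from h import *
o=get_obs();m=R.from_quat(o["tool_rot"]).as_matrix();print(o["clock"],o["eef_pos"].round(4), m.round(3).tolist())
print(totool(np.array([.471,.124,.259])-o["eef_pos"]), "yaw",np.arctan2(m[1,0],m[0,0]))
cc=[]
for c in ("top","scene"):
    camera(c)
    for r in spot_point(c,"handle")[:1]: cc.append((c,np.array(r["location"])[::-1])); print(c,r)
f=lambda q:np.concatenate([proj(c,handle(FR,q[0]))-l for c,l in cc])
s=least_squares(f,[.7]);print(s.x,s.fun)
E
```

```text
28.1833 [0.6193 0.0737 0.2614] [[-0.041, 0.999, -0.003], [0.999, 0.041, -0.001], [-0.001, -0.003, -1.0]]
[ 0.0564088  -0.14611967  0.00283525] yaw 1.6122746066046043
scene {'location': [181.9, 307.9], 'conf': 0.81}
[0.72566152] [-0.2611548  0.7887856]
```

>>> arm_command(
  translation=[
    [1.5, -3.8, 0],
    [3, -7.6, 0],
    [4.5, -11.4, 0],
    [5.6, -14.5, 0],
    [5.6, -14.6, 0],
  ],
  turn=[0.02, 0.04, 0.06, 0.08, 0.08],
  hand=[0.8, 1, 1, 1, 1],
)

```text
clock: 28.8
eef_pos: [0.4656, 0.1246, 0.2603]
tool_rot: [0.72, 0.694, -0.003, -0.002]
ft_force: [-0.2, 0.5, -0.5]
grip_width: 0.0001
```

>>> arm_command(
  translation=[
    [0, 0, 3.5],
    [0, 0, 7],
    [0, 0, 9.5],
    [0, 0, 10],
    [0, 0, 10],
  ],
  turn=[0, 0, 0, 0, 0],
  hand=[1, 1, 1, 1, 1],
)

```text
clock: 29.22
eef_pos: [0.4705, 0.1234, 0.1593]
tool_rot: [0.721, 0.693, -0.002, -0.001]
ft_force: [1.4, -0.1, 0.4]
grip_width: -0.0002
```

>>> arm_command(
  translation=[
    [-0.6, 0, 0],
    [-1.1, 0, 0],
    [-1.5, 0, 0],
    [-1.8, 0, 0],
    [-2, 0, 0],
  ],
  turn=[0, 0, 0, 0, 0],
  hand=[1, 1, 1, 1, 1],
)

```text
clock: 29.63
eef_pos: [0.4719, 0.1035, 0.1625]
tool_rot: [0.721, 0.693, 0.001, 0.001]
ft_force: [-0.2, 0.4, -0.0]
grip_width: 0.0001
```

>>> arm_command(
  translation=[
    [-0.1, 0, 0],
    [-0.2, 0, 0],
    [-0.3, 0, 0],
    [-0.4, 0, 0],
    [-0.5, 0, 0],
  ],
  turn=[0, 0, 0, 0, 0],
  hand=[1, 1, 1, 1, 1],
)

```text
clock: 30.05
eef_pos: [0.471, 0.0991, 0.1614]
tool_rot: [0.72, 0.694, -0.0, -0.0]
ft_force: [0.4, 0.3, 0.1]
grip_width: 0.0002
```

>>> arm_command(
  translation=[
    [-0.1, 0, -0.05],
    [-0.2, 0, -0.1],
    [-0.3, 0, -0.15],
    [-0.4, 0, -0.2],
  ],
  turn=[0, 0, 0, 0],
  hand=[1, 1, 1, 1],
)

```text
clock: 30.38
eef_pos: [0.4706, 0.0972, 0.1628]
tool_rot: [0.72, 0.694, 0.001, -0.002]
ft_force: [1.3, 9.5, -6.0]
grip_width: 0.0002
```

>>> arm_command(
  translation=[
    [-0.1, 0, -0.05],
    [-0.2, 0, -0.1],
    [-0.3, 0, -0.15],
  ],
  turn=[0, 0, 0],
  hand=[1, 1, 1],
)

```text
clock: 30.63
eef_pos: [0.4703, 0.0955, 0.1638]
tool_rot: [0.72, 0.694, 0.002, -0.003]
ft_force: [1.3, 12.8, -8.6]
grip_width: -0.0001
```

>>> arm_command(
  translation=[
    [-0.25, -0.04, -0.14],
    [-0.5, -0.06, -0.28],
    [-0.76, -0.09, -0.42],
    [-1.01, -0.11, -0.56],
    [-1.27, -0.12, -0.7],
  ],
  turn=[-0.023, -0.046, -0.069, -0.092, -0.115],
  hand=[1, 1, 1, 1, 1],
)

```text
clock: 31.05
eef_pos: [0.4682, 0.0835, 0.1707]
tool_rot: [0.678, 0.735, 0.002, -0.004]
ft_force: [-0.1, 13.9, -9.0]
grip_width: 0.0002
```

```bash
python3 - <<'E'
from h import *
o=get_obs();x=R.from_quat(o["tool_rot"]).as_matrix()[:,0]
print(o["eef_pos"].round(4),np.arctan2(x[1],x[0]),o["ft_force"].round(1),o["ft_force"].round(1)@swing(FR,.86))
for q in (.8,.84,.88): print(q,cmd(q,0))
E
```

```text
[0.4682 0.0835 0.1707] 1.6522859418864586 [-0.1 13.9 -9. ] -16.512277097020146
0.8 (array([0.47390079, 0.09489171, 0.16070626]), np.float64(1.5565772248757448))
0.84 (array([0.47302969, 0.08983761, 0.16356427]), np.float64(1.602328151822509))
0.88 (array([0.47239524, 0.08473694, 0.16640037]), np.float64(1.647856155045585))
```

>>> arm_command(
  translation=[
    [-0.25, -0.03, -0.12],
    [-0.51, -0.06, -0.25],
    [-0.77, -0.09, -0.38],
    [-1.03, -0.1, -0.51],
    [-1.28, -0.11, -0.64],
  ],
  turn=[-0.023, -0.045, -0.068, -0.09, -0.112],
  hand=[1, 1, 1, 1, 1],
)

```text
clock: 31.47
eef_pos: [0.4677, 0.0711, 0.1772]
tool_rot: [0.635, 0.772, 0.003, -0.005]
ft_force: [-1.5, 15.4, -6.2]
grip_width: -0.0004
```

>>> arm_command(
  translation=[
    [-0.26, -0.03, -0.13],
    [-0.52, -0.06, -0.26],
    [-0.78, -0.08, -0.39],
    [-1.04, -0.1, -0.51],
    [-1.3, -0.11, -0.64],
  ],
  turn=[-0.022, -0.044, -0.066, -0.088, -0.11],
  hand=[1, 1, 1, 1, 1],
)

```text
clock: 31.88
eef_pos: [0.4685, 0.0584, 0.1837]
tool_rot: [0.592, 0.806, 0.003, -0.005]
ft_force: [-2.6, 15.4, -3.4]
grip_width: -0.0002
```

```bash
python3 - <<'E'
from h import *
o=get_obs();x=R.from_quat(o["tool_rot"]).as_matrix()[:,0]
print(o["eef_pos"].round(4),np.arctan2(x[1],x[0]),o["ft_force"].round(1),o["ft_force"].round(1)@swing(FR,1.06))
for q in (1.0,1.05,1.1,1.2,1.25,1.3): print(q,cmd(q,0))
E
```

```text
[0.4685 0.0584 0.1837] 1.8748246613329709 [-2.6 15.4 -3.4] -15.352610077658298
1.0 (array([0.47193141, 0.06924548, 0.17473209]), np.float64(1.7827080215923423))
1.05 (array([0.47238074, 0.0627499 , 0.17810483]), np.float64(1.8379706593417844))
1.1 (array([0.47320876, 0.05625742, 0.181407  ]), np.float64(1.8926085251430005))
1.2 (array([0.47599398, 0.04335627, 0.18776682]), np.float64(1.9998537367909717))
1.25 (array([0.47794432, 0.03698469, 0.19080858]), np.float64(2.0524076254509467))
1.3 (array([0.4802597 , 0.03069013, 0.19374801]), np.float64(2.1042292724294906))
```

>>> arm_command(
  translation=[
    [-0.26, -0.03, -0.13],
    [-0.52, -0.06, -0.25],
    [-0.79, -0.08, -0.38],
    [-1.05, -0.1, -0.5],
    [-1.31, -0.11, -0.63],
  ],
  turn=[-0.022, -0.043, -0.065, -0.086, -0.107],
  hand=[1, 1, 1, 1, 1],
)

```text
clock: 32.3
eef_pos: [0.4707, 0.0457, 0.19]
tool_rot: [0.548, 0.837, 0.003, -0.006]
ft_force: [-3.8, 16.1, -1.8]
grip_width: -0.0002
```

>>> arm_command(
  translation=[
    [-0.2, -0.03, -0.1],
    [-0.4, -0.05, -0.19],
    [-0.6, -0.07, -0.28],
    [-0.8, -0.08, -0.36],
  ],
  turn=[-0.016, -0.032, -0.048, -0.064],
  hand=[1, 1, 1, 1],
)

```text
clock: 32.63
eef_pos: [0.4728, 0.038, 0.1937]
tool_rot: [0.521, 0.854, 0.003, -0.006]
ft_force: [-5.1, 16.8, -1.0]
grip_width: 0.0001
```

```bash
python3 - <<'E'
from h import *
o=get_obs();x=R.from_quat(o["tool_rot"]).as_matrix()[:,0]
print(o["eef_pos"].round(4),np.arctan2(x[1],x[0]),o["ft_force"].round(1),o["ft_force"].round(1)@swing(FR,1.22))
cc=[]
for c in ("top","scene"):
    camera(c)
    for r in spot_point(c,"handle")[:1]: cc.append((c,np.array(r["location"])[::-1])); print(c,r)
f=lambda q:np.concatenate([proj(c,handle(FR,q[0]))-l for c,l in cc])
if cc: s=least_squares(f,[1.2]);print(s.x,s.fun)
E
```

```text
[0.4728 0.038  0.1937] 2.0455951087868085 [-5.1 16.8 -1. ] -16.154365890833475
top {'location': [259.5, 376.0], 'conf': 0.34}
scene {'location': [180.2, 282.8], 'conf': 0.62}
[1.76396611] [-83.5268035  -45.20479579 -16.54169898   9.69938182]
```

>>> arm_command(
  translation=[
    [-0.1, -0.01, -0.04],
    [-0.2, -0.02, -0.08],
    [-0.3, -0.03, -0.12],
  ],
  turn=[-0.01, -0.02, -0.03],
  hand=[1, 1, 1],
)

```text
clock: 33.08
eef_pos: [0.4737, 0.0351, 0.195]
tool_rot: [0.508, 0.861, 0.003, -0.006]
ft_force: [-6.5, 15.4, 0.9]
grip_width: 0.0002
```

>>> arm_command(
  translation=[
    [-0.1, -0.01, -0.04],
    [-0.2, -0.02, -0.08],
  ],
  turn=[-0.01, -0.02],
  hand=[1, 1],
)

```text
clock: 33.25
eef_pos: [0.4743, 0.0333, 0.1958]
tool_rot: [0.5, 0.866, 0.003, -0.006]
ft_force: [-7.6, 15.9, 0.6]
grip_width: -0.0001
```

>>> arm_command(
  translation=[
    [-0.1, -0.01, -0.04],
    [-0.2, -0.02, -0.06],
  ],
  turn=[-0.01, -0.02],
  hand=[1, 1],
)

```text
clock: 33.42
eef_pos: [0.4749, 0.0315, 0.1966]
tool_rot: [0.491, 0.871, 0.003, -0.006]
ft_force: [-7.4, 15.8, 3.8]
grip_width: 0.0002
```

>>> arm_command(
  translation=[
    [-0.1, -0.01, -0.03],
  ],
  turn=[0],
  hand=[1],
)

```text
clock: 33.5
eef_pos: [0.4753, 0.0307, 0.197]
tool_rot: [0.491, 0.871, 0.003, -0.006]
ft_force: [-7.8, 16.5, 3.4]
grip_width: 0.0001
```

```bash
python3 - <<'E'
from h import *
import cv2
p,_=camera("scene");r=spot_point("scene","handle");print(r)
p=p[:,:,::-1].copy()
for q in (1.2,1.3): 
    u=proj("scene",handle(FR,q));print(q,u,proj("scene",FR[0]))
cv2.imwrite("pics/s2.png",cv2.resize(p[130:290,220:400],None,fx=4,fy=3.6))
E
```

```text
[{'location': [180.9, 282.0], 'conf': 0.85}]
1.2 [285.89909242 179.96029272] [304.59186101 236.27161542]
1.3 [281.74036628 180.65999008] [304.59186101 236.27161542]
```

View pics/s2.png

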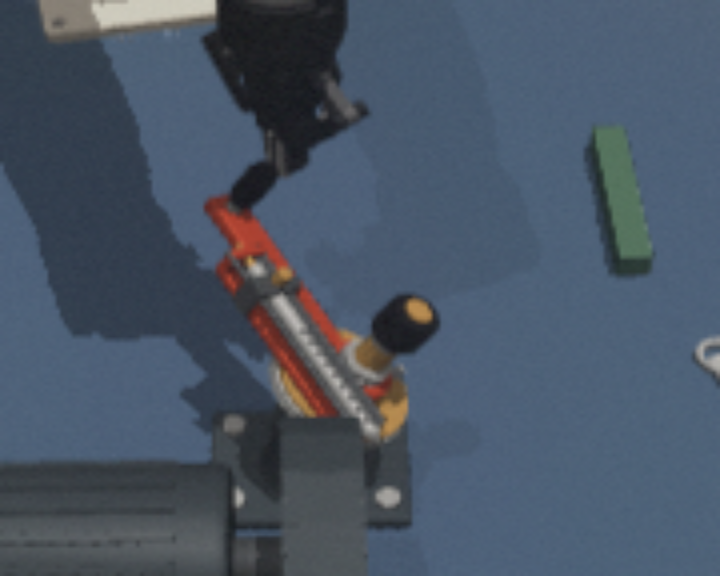

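>>> arm_command(
  translation=[
    [-0.1, -0.01, 0],
  ],
  turn=[0],
  hand=[1],
)

```text
clock: 33.68
eef_pos: [0.4757, 0.0298, 0.1972]
tool_rot: [0.491, 0.871, 0.003, -0.006]
ft_force: [-8.7, 15.9, 6.1]
grip_width: -0.0001
```

>>> arm_command(
  translation=[
    [-0.1, -0.01, 0],
  ],
  turn=[0],
  hand=[1],
)

```text
clock: 33.77
eef_pos: [0.4761, 0.0292, 0.1975]
tool_rot: [0.491, 0.871, 0.004, -0.006]
ft_force: [-10.4, 17.4, 8.2]
grip_width: 0.0
```

>>> arm_command(
  translation=[
    [1, 0, 0],
    [2.5, 0, 0],
    [2.5, 0, -3],
    [1, 0, -6],
    [-2.5, 0, -6.5],
  ],
  turn=[0, 0, 0, 0, 0],
  hand=[1, 1, 1, 1, 1],
)

```text
clock: 34.18
eef_pos: [0.4932, 0.0043, 0.2677]
tool_rot: [0.49, 0.871, 0.002, 0.003]
ft_force: [2.3, 0.6, 0.5]
grip_width: 0.0001
```

>>> arm_command(
  translation=[
    [-2.5, 0, 0],
    [-3.5, 0, 0],
    [-3.5, 0, 0],
  ],
  turn=[0, 0, 0],
  hand=[1, 1, 1],
)

```text
clock: 34.43
eef_pos: [0.5111, -0.0295, 0.2623]
tool_rot: [0.494, 0.869, -0.0, 0.0]
ft_force: [0.2, 1.1, -0.2]
grip_width: 0.0001
```

```bash
python3 - <<'E'
from h import *
o=get_obs();m=R.from_quat(o["tool_rot"]).as_matrix();print(o["clock"],o["eef_pos"].round(4),"yaw",np.arctan2(m[1,0],m[0,0]))
k=dict(dz=.005,top=.010)
for q in (1.3,.65): print(q,cmd(q,0,-1,**k),handle(FR,q))
print("to start",totool(cmd(1.3,0,-1,d=.036,**k)[0]-o["eef_pos"]),"to contact",totool(cmd(1.3,0,-1,**k)[0]-o["eef_pos"]))
camera("scene");print(spot_point("scene","handle")[:1],proj("scene",handle(FR,1.25)),proj("scene",handle(FR,1.3)))
rows(1.3-.02*np.arange(0,34),.003,-1,**k)
E
```

```text
34.4333 [ 0.5111 -0.0295  0.2623] yaw 2.1076660716698132
1.3 (array([ 0.49799663, -0.01750846,  0.19024801]), np.float64(2.1042292724294906)) [0.48875634 0.0046257  0.18524801]
0.65 (array([0.46918423, 0.06022698, 0.146372  ]), np.float64(1.3837963267948967)) [0.47383203 0.08479114 0.141372  ]
to start [ 0.00105587 -0.00511898  0.07202229] to contact [ 0.01705577 -0.005064    0.07200649]
[{'location': [181.7, 282.3], 'conf': 0.96}] [283.79224181 180.25276829] [281.74036628 180.65999008]
1.2 [[0.27, -0.03, 0.12], [0.53, -0.06, 0.24], [0.8, -0.08, 0.36], [1.06, -0.1, 0.48], [1.32, -0.11, 0.61]] [0.021, 0.041, 0.062, 0.083, 0.104]
1.1 [[0.26, -0.03, 0.13], [0.52, -0.06, 0.25], [0.78, -0.09, 0.38], [1.05, -0.1, 0.51], [1.31, -0.12, 0.64]] [0.021, 0.043, 0.064, 0.086, 0.107]
1.0 [[0.26, -0.03, 0.13], [0.52, -0.06, 0.27], [0.78, -0.09, 0.4], [1.03, -0.11, 0.54], [1.29, -0.12, 0.67]] [0.022, 0.044, 0.066, 0.088, 0.11]
0.9 [[0.26, -0.04, 0.14], [0.51, -0.07, 0.28], [0.77, -0.09, 0.42], [1.02, -0.11, 0.56], [1.28, -0.12, 0.7]] [0.022, 0.045, 0.067, 0.09, 0.112]
0.8 [[0.25, -0.04, 0.14], [0.51, -0.07, 0.28], [0.76, -0.09, 0.43], [1.02, -0.11, 0.57], [1.27, -0.13, 0.71]] [0.023, 0.045, 0.068, 0.091, 0.114]
0.7 [[0.25, -0.04, 0.14], [0.5, -0.07, 0.29], [0.76, -0.09, 0.43], [1.01, -0.11, 0.58], [1.27, -0.13, 0.72]] [0.023, 0.046, 0.069, 0.092, 0.115]
0.64 [[0.25, -0.04, 0.15], [0.5, -0.07, 0.29], [0.76, -0.09, 0.44]] [0.023, 0.046, 0.069]
```

>>> arm_command(
  translation=[
    [0, -0.5, 3],
    [0, -0.5, 6],
    [0, -0.5, 7.1],
    [0, -0.5, 7.1],
    [0, -0.5, 7.1],
  ],
  turn=[0, 0, 0, 0, 0],
  hand=[1, 1, 1, 1, 1],
)

```text
clock: 34.95
eef_pos: [0.505, -0.0292, 0.191]
tool_rot: [0.492, 0.87, -0.0, -0.001]
ft_force: [0.4, 0.4, -0.2]
grip_width: -0.0
```

>>> arm_command(
  translation=[
    [0.4, 0, 0],
    [0.7, 0, 0],
    [0.9, 0, 0],
    [1.1, 0, 0],
    [1.2, 0, 0],
  ],
  turn=[0, 0, 0, 0, 0],
  hand=[1, 1, 1, 1, 1],
)

```text
clock: 35.37
eef_pos: [0.5001, -0.0195, 0.1922]
tool_rot: [0.493, 0.87, 0.0, 0.001]
ft_force: [0.2, 0.6, -1.1]
grip_width: 0.0
```

>>> arm_command(
  translation=[
    [0.1, 0, 0],
    [0.2, 0, 0],
    [0.3, 0, 0],
    [0.4, 0, 0],
  ],
  turn=[0, 0, 0, 0],
  hand=[1, 1, 1, 1],
)

```text
clock: 35.7
eef_pos: [0.4978, -0.0164, 0.1915]
tool_rot: [0.493, 0.87, -0.0, -0.0]
ft_force: [0.1, 0.2, -0.7]
grip_width: 0.0002
```

>>> arm_command(
  translation=[
    [0.1, 0, 0],
    [0.2, 0, 0],
    [0.3, 0, 0],
  ],
  turn=[0, 0, 0],
  hand=[1, 1, 1],
)

```text
clock: 35.95
eef_pos: [0.4964, -0.0141, 0.1915]
tool_rot: [0.493, 0.87, -0.0, 0.0]
ft_force: [1.2, -1.8, -0.6]
grip_width: 0.0004
```

>>> arm_command(
  translation=[
    [0.1, 0, 0.05],
    [0.2, 0, 0.1],
    [0.3, 0, 0.14],
    [0.4, 0, 0.18],
  ],
  turn=[0, 0, 0, 0],
  hand=[1, 1, 1, 1],
)

```text
clock: 36.28
eef_pos: [0.4959, -0.0129, 0.1908]
tool_rot: [0.494, 0.87, -0.002, 0.003]
ft_force: [2.1, -9.5, 3.1]
grip_width: 0.0
```

>>> arm_command(
  translation=[
    [0.13, -0.01, 0.06],
    [0.26, -0.02, 0.12],
    [0.39, -0.03, 0.18],
  ],
  turn=[0.01, 0.02, 0.03],
  hand=[1, 1, 1],
)

```text
clock: 36.53
eef_pos: [0.4944, -0.011, 0.1898]
tool_rot: [0.507, 0.862, -0.002, 0.005]
ft_force: [2.4, -12.0, 6.2]
grip_width: 0.0007
```

>>> arm_command(
  translation=[
    [0.27, -0.03, 0.12],
    [0.53, -0.06, 0.24],
    [0.8, -0.08, 0.36],
    [1.06, -0.1, 0.48],
    [1.32, -0.11, 0.61],
  ],
  turn=[0.021, 0.041, 0.062, 0.083, 0.104],
  hand=[1, 1, 1, 1, 1],
)

```text
clock: 36.95
eef_pos: [0.4871, -0.0, 0.184]
tool_rot: [0.552, 0.834, -0.002, 0.005]
ft_force: [2.2, -11.4, 7.2]
grip_width: 0.0
```

```bash
python3 - <<'E'
from h import *
o=get_obs();m=R.from_quat(o["tool_rot"]).as_matrix();print(o["clock"],o["eef_pos"].round(4),"yaw",np.arctan2(m[1,0],m[0,0]),o["ft_force"]@swing(FR,1.18))
k=dict(dz=.005,top=.010,d=.0175)
for q in (1.3,1.2,1.15,1.1): print(q,cmd(q,0,-1,**k))
camera("scene");print(spot_point("scene","handle")[:1],proj("scene",handle(FR,1.15)),proj("scene",handle(FR,1.2)))
E
```

```text
36.95 [ 0.4871 -0.      0.184 ] yaw 1.972902379585802 13.392403402538509
1.3 (array([ 0.4967254 , -0.0153558 ,  0.19024801]), np.float64(2.1042292724294906))
1.2 (array([ 0.48899173, -0.0045006 ,  0.18426682]), np.float64(1.9998537367909717))
1.15 (array([0.48557389, 0.00114748, 0.18113035]), np.float64(1.9465800855097772))
1.1 (array([0.48246673, 0.0069266 , 0.177907  ]), np.float64(1.8926085251430005))
[{'location': [220.5, 323.2], 'conf': 0.67}] [288.05568259 179.78188857] [285.89909242 179.96029272]
```

>>> arm_command(
  translation=[
    [0.26, -0.03, 0.13],
    [0.52, -0.06, 0.25],
    [0.78, -0.09, 0.38],
    [1.05, -0.1, 0.51],
    [1.31, -0.12, 0.64],
  ],
  turn=[0.021, 0.043, 0.064, 0.086, 0.107],
  hand=[1, 1, 1, 1, 1],
)

```text
clock: 37.47
eef_pos: [0.4808, 0.0118, 0.1776]
tool_rot: [0.595, 0.803, -0.001, 0.005]
ft_force: [2.7, -11.7, 7.6]
grip_width: -0.0
```

>>> arm_command(
  translation=[
    [0.26, -0.03, 0.13],
    [0.52, -0.06, 0.27],
    [0.78, -0.09, 0.4],
    [1.03, -0.11, 0.54],
    [1.29, -0.12, 0.67],
  ],
  turn=[0.022, 0.044, 0.066, 0.088, 0.11],
  hand=[1, 1, 1, 1, 1],
)

```text
clock: 37.88
eef_pos: [0.476, 0.024, 0.1709]
tool_rot: [0.639, 0.769, -0.001, 0.005]
ft_force: [2.9, -12.1, 7.7]
grip_width: -0.0001
```

>>> arm_command(
  translation=[
    [0.26, -0.04, 0.14],
    [0.51, -0.07, 0.28],
    [0.77, -0.09, 0.42],
    [1.02, -0.11, 0.56],
    [1.28, -0.12, 0.7],
  ],
  turn=[0.022, 0.045, 0.067, 0.09, 0.112],
  hand=[1, 1, 1, 1, 1],
)

```text
clock: 38.3
eef_pos: [0.4726, 0.0364, 0.1638]
tool_rot: [0.681, 0.732, -0.0, 0.005]
ft_force: [2.1, -11.4, 7.7]
grip_width: 0.0
```

```bash
python3 - <<'E'
from h import *
o=get_obs();m=R.from_quat(o["tool_rot"]).as_matrix();print(o["clock"],o["eef_pos"].round(4),"yaw",np.arctan2(m[1,0],m[0,0]),o["ft_force"]@swing(FR,.87))
k=dict(dz=.005,top=.010,d=.0175)
for q in (.95,.9,.85,.8,.7,.65): print(q,cmd(q,0,-1,**k))
E
```

```text
38.3 [0.4726 0.0364 0.1638] yaw 1.6439268928398403 13.814696921527409
0.95 (array([0.47508711, 0.02492548, 0.16779721]), np.float64(1.726872019905993))
0.9 (array([0.47329828, 0.03110231, 0.16430879]), np.float64(1.6705236142133708))
0.85 (array([0.47185565, 0.03734509, 0.16077553]), np.float64(1.6137327048700871))
0.8 (array([0.47076482, 0.04363957, 0.15720626]), np.float64(1.5565772248757448))
0.7 (array([0.46965767, 0.05632418, 0.14999549]), np.float64(1.4415170216348427))
0.65 (array([0.46964901, 0.0626834 , 0.146372  ]), np.float64(1.3837963267948967))
```

>>> arm_command(
  translation=[
    [0.25, -0.04, 0.14],
    [0.51, -0.07, 0.28],
    [0.76, -0.09, 0.43],
    [1.02, -0.11, 0.57],
    [1.27, -0.13, 0.71],
  ],
  turn=[0.023, 0.045, 0.068, 0.091, 0.114],
  hand=[1, 1, 1, 1, 1],
)

```text
clock: 38.72
eef_pos: [0.4702, 0.0491, 0.1566]
tool_rot: [0.721, 0.693, -0.0, 0.005]
ft_force: [2.3, -11.0, 7.9]
grip_width: 0.0001
```

>>> arm_command(
  translation=[
    [0.25, -0.04, 0.14],
    [0.5, -0.07, 0.29],
    [0.76, -0.09, 0.43],
    [1.01, -0.11, 0.58],
    [1.27, -0.13, 0.72],
  ],
  turn=[0.023, 0.046, 0.069, 0.092, 0.115],
  hand=[1, 1, 1, 1, 1],
)

```text
clock: 39.13
eef_pos: [0.4692, 0.0619, 0.1493]
tool_rot: [0.76, 0.65, 0.0, 0.005]
ft_force: [1.6, -10.8, 7.2]
grip_width: 0.0001
```

>>> arm_command(
  translation=[
    [-1, 0, -0.3],
    [-3, 0, -1],
    [-4, 0, -4],
    [-4, 0, -8],
    [-4, 0, -11],
  ],
  turn=[0, 0, 0, 0, 0],
  hand=[1, 1, 1, 1, 1],
)

```text
clock: 39.55
eef_pos: [0.4597, 0.025, 0.2593]
tool_rot: [0.759, 0.651, 0.0, -0.001]
ft_force: [1.6, -0.6, -0.1]
grip_width: 0.0
```

>>> arm_command(
  translation=[
    [-4, 0, 0],
    [-8, 0, 0],
    [-10, 0, 0],
    [-10, 0, 0],
  ],
  turn=[0, 0, 0, 0],
  hand=[1, 1, 1, 1],
)

```text
clock: 39.88
eef_pos: [0.4443, -0.0761, 0.2575]
tool_rot: [0.76, 0.65, -0.0, -0.0]
ft_force: [-0.8, -0.3, -0.6]
grip_width: -0.0002
```

```bash
python3 - <<'E'
from h import *
import cv2
o=get_obs();print(o["clock"],o["eef_pos"].round(4),o["ft_force"].round(1))
cc=[]
for k in range(3):
  for c in ("top","scene"):
    p,d=camera(c)
    if k==0: cv2.imwrite(f"pics/f_{c}.png",p[:,:,::-1])
    for r in spot_point(c,"handle")[:1]: cc.append((c,np.array(r["location"])[::-1])); print(c,r)
f=lambda q:np.concatenate([proj(c,handle(FR,q[0]))-l for c,l in cc])
s=least_squares(f,[.65],loss='soft_l1');print(s.x,f(s.x).round(1))
for c in("top","scene"): print(c,[proj(c,handle(FR,q)).round(0).tolist() for q in (.5,.65,.8)])
a=cv2.imread("pics/f_top.png")[120:300,180:420]
cv2.imwrite("pics/f.png",cv2.resize(a,(800,600),interpolation=cv2.INTER_CUBIC))
E
```

```text
39.8833 [ 0.4443 -0.0761  0.2575] [-0.8 -0.3 -0.6]
top {'location': [241.2, 237.0], 'conf': 0.62}
scene {'location': [184.1, 310.0], 'conf': 0.94}
top {'location': [240.4, 239.8], 'conf': 0.75}
scene {'location': [184.5, 311.3], 'conf': 0.88}
top {'location': [240.9, 239.4], 'conf': 0.58}
scene {'location': [183.4, 310.1], 'conf': 0.92}
[0.66709607] [ 1.8 -0.1  0.4 -0.4 -1.   0.7 -0.9 -0.8 -0.6  0.2  0.3  0.3]
top [[231.0, 239.0], [238.0, 241.0], [245.0, 242.0]]
scene [[318.0, 187.0], [311.0, 184.0], [304.0, 182.0]]
```

View pics/f.png

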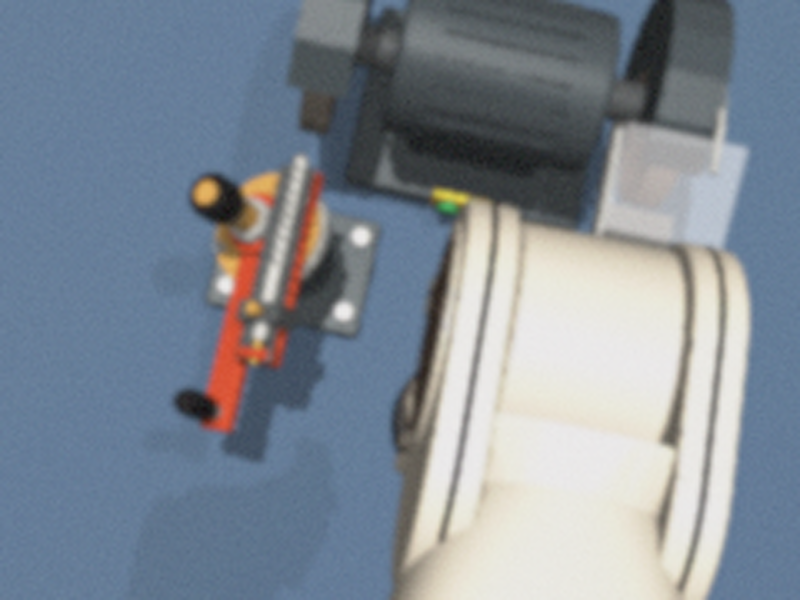

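```bash
python3 -c "
from workcell import *
print(job_done(), get_obs()['clock'])"
```

```text
the job is handed in; nothing more can be done
the job is handed in; nothing more can be done
```

The holder stands by itself near the middle of its arc, at about 0.67 rad, and I handed the job in at about 40 s.

- **Easing the knob:** I eased it anticlockwise in five grips, about 2.9 rad in all, going by tool angles. Between steps I felt the handle with closed fingers. It started to give at about 19 N, and after the fourth grip it swung at about 16–21 N. The last grip, with the holder mid-arc, brought the upward push to about 16 N.
- **Upper stop:** the push carried the holder to about 1.28 rad, from the finger position and the scene camera. The highest reading was 21.9 N, pressing at the stop, so every reading stayed under 25 N.
- **Back to the middle:** I pushed it back with about 13–14 N, let go and moved the arm clear.
- **Last checks:** three looks from each of two cameras fitted to 0.667 rad with no drift seen. The final picture shows the drill square to the wheel, and the wrist force was near zero.
- **Bystanders:** I never went near the wrench, dressing stick or quench pot, but I did not measure their positions again at the end.
- **Checks that disagreed:** the handle detector was wrong or found nothing in a few pictures taken while the arm was in the way. One mid-run image gave 0.73 rad where the finger position implied 0.77 rad.

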